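Set up the awl-pricking station

ROBOT

A 6-joint arm with a two-finger parallel gripper is mounted at the origin on the work surface. World frame = base frame: x ahead of the robot, y to its left, z up, the work surface at z = 0. Lengths are in m, angles in rad, forces in N, time in s.
With the tool pointing down it reaches from about 0.375 to 0.9 m from the base axis. Payload 3.1 kg.
Tool frame: the origin (TCP) lies at the very end of the fingers, on their centre line; the grasp point (between the pads) lies env.grip_point_offset behind it (env.grip_point_offset is the distance from the TCP to the grasp point, in m); z points along the fingers, y is the line along which they close (so a half turn about z gives the same grasp; the last joint's range is limited). The gripper opens to 85 mm and grips with 20 to 120 N. Pads are 22 mm wide; open, the fingers measure 114 mm over their backs; the gripper's body (76 mm by 85 mm) begins 54 mm behind the grasp point. The pads swing forward as they close: fully open they stand 13 mm farther back than shut.
Start: joints at [1.109, 0.527, 1.433, -0, 1.181, -0.178], TCP at [0.175, 0.6, 0.231] pointing down, gripper open.
Joint ranges: [-3.08, 3.08], [-0.75, 2.2], [0.22, 2.44], [-1.43, 4.57], [0, 2.65], [-2.85, 2.85]. Speed limits (rad/s): [2.79, 2.79, 3.14, 3.14, 3.14, 3.14].

INTERFACE

Orientations are given as a unit quaternion [w, x, y, z].
In Python, from rig import env gives the robot as it stands. The module is installed in compiled form; this text tells all that it offers.
- The arm moves only by the shell command python3 -m pendant 'ROWS'. ROWS is JSON, one flat list of numbers, 5 for each row, row after row: the shift along the tool's x, y, z in mm, then the turn about the tool's z in degrees, then the finger opening in mm, from 0 to 85.4. A call has 1 to 5 rows; each row is the pose to reach, as a shift and turn from the pose commanded when the call began, along the tool's axes at that moment; what a row does not reach only later rows make up. A row lasts 1/10 s, in which the tool goes at most 50 mm and 8.59 degrees, less where a joint would pass 70% of its speed; a pose out of reach is approached as far as the arm can. A call with a gripper value outside its range is refused whole. The fingers move at their own pace and stop on an object; the grip force is fixed at half the most. Time passes only in rows, so rows that repeat a pose let the fingers close. It gives the time, the measured TCP pose, the force, the opening and the grip force at its end, in the units of the state.
- env.observe(): the state, without advancing time (a new reading comes with each control period).
- env.grab_frame(name): name is "scene" or "top" or "wrist"; returns the picture (384x512x3 uint8, blue, green, red); there is no depth.
- env.get_calibration(name): a dict with "K" (3x3 intrinsics, pixels), "D" ([k1, k2, p1, p2, k3] as OpenCV has them; the pictures are not rectified), "camera_from_world" (4x4, takes a point from world to camera coordinates). Camera axes: x right, y down, z forward; pixel columns grow to the right and rows downward; lengths in m; the calibration is good to about 2 mm. A picture is of the moment at which its call begins: read the wrist's pose just before it. get_calibration takes no time and is no camera call; for the wrist camera it gives the pose at the moment of the call.
- env.job_done(): hands the job in; it is judged then, once.
The state is a dict: "time_s": time; "joint_pos": joint angles; "joint_velocities": joint speeds; "tau": joint torques, N m; "tool_pos": TCP position; "orientation": TCP orientation; "force": force on the tool from outside, world axes, zero at the start; "ft_torque": the same for the moment, N m; "grip_width": finger opening in m; "finger_force": force on a finger pad.
Only numpy, scipy, OpenCV 4.12 (cv2) and the standard library are available. Lean on these libraries where they do the work, as an engineer would, in place of code of your own. Each camera call takes 0.05 s, during which the arm holds its last target. There are 200 camera calls.

TASK

Set up the pricking station on the cobbler's bench: lay the steel slab flat in the pocket of the nest, then take two of the white nylon boards, one after the other, off the top of the spring-loaded dispenser and stack them squarely on the slab in the pocket, the first one taken lowest. Stand every awl that lies on the bench blade-down in a slot of its own in the wooden awl block (before, between or after). Leave the other two boards in the dispenser, and do not disturb the wax tin, the glue jar or the shoe last.

Things in the scene. Friction and masses are not known exactly. Their poses are not given: they have to be found in the camera images.
- slab: polished steel slab, 80 x 56 x 20 mm, about 0.65 kg, lying flat on the bench. Origin: centre of its underside; x along the 80 mm side, z up.
- nest: fixed fixture with a pocket 85 x 61 mm (long side along x) for slab and boards, 2.5 mm play all round. Base plate 115 x 100 x 10 mm: pocket floor 10 mm above the origin (underside centre). Walls 6 mm thick to 48 mm, then a lip flaring out 4 mm up to 55 mm; full at the x ends, but on the long sides (+-y) a 45 mm wide gap in the middle lets a finger in. Full stack top: 58 mm.
- dispenser: fixed dispenser: base plate 110 x 90 x 8 mm, shaft 85 x 61 mm inside (long side along x), 6 mm walls to 73 mm, 45 mm wide full-height gaps for fingers in both long sides (+-y). Origin: underside centre. A sprung platform (56 N/m) carries 4 boards and rises 14 mm per board taken: the top board's underside is always at about 64 mm, its top at 78 mm. Pushing down sinks the stack.
- awl_block: fixed wooden awl block, 44 mm (x) x 260 mm (y) x 75 mm high, with a row of five square slots 26 x 26 mm, 67 mm deep (floor 8 mm above the origin), centred at x = 0 and y = -100, -50, 0, 50, 100 mm of its frame. Origin: underside centre. One slot holds one awl, blade tip on the slot floor, its handle's upper 53 mm standing out.
- board1: white nylon board 80 x 56 x 14 mm, 80 g, number 1 from the top of the dispenser's stack at the start. Origin: centre of its underside; x along the 80 mm side, z up.
- board2: white nylon board 80 x 56 x 14 mm, 80 g, number 2 from the top of the dispenser's stack at the start. Origin: centre of its underside; x along the 80 mm side, z up.
- board3: white nylon board 80 x 56 x 14 mm, 80 g, number 3 from the top of the dispenser's stack at the start. Origin: centre of its underside; x along the 80 mm side, z up.
- board4: white nylon board 80 x 56 x 14 mm, 80 g, number 4 from the top of the dispenser's stack at the start. Origin: centre of its underside; x along the 80 mm side, z up.
- awl1: awl (may be absent), 120 mm long, 50 g: square dark wooden handle 16 x 16 x 95 mm, thin steel blade 25 mm long, 8 mm thick at its root. Starts lying flat on the bench. Origin: centre of the handle (8 mm above the bench when lying); x runs along the awl, away from the blade: butt of the handle at x = +47.5 mm, blade tip at x = -72.5 mm.
- awl2: awl (may be absent), 120 mm long, 50 g: square dark wooden handle 16 x 16 x 95 mm, thin steel blade 25 mm long, 8 mm thick at its root. Starts lying flat on the bench. Origin: centre of the handle (8 mm above the bench when lying); x runs along the awl, away from the blade: butt of the handle at x = +47.5 mm, blade tip at x = -72.5 mm.
- awl3: awl (may be absent), 120 mm long, 50 g: square dark wooden handle 16 x 16 x 95 mm, thin steel blade 25 mm long, 8 mm thick at its root. Starts lying flat on the bench. Origin: centre of the handle (8 mm above the bench when lying); x runs along the awl, away from the blade: butt of the handle at x = +47.5 mm, blade tip at x = -72.5 mm.
- awl4: awl (may be absent), 120 mm long, 50 g: square dark wooden handle 16 x 16 x 95 mm, thin steel blade 25 mm long, 8 mm thick at its root. Starts lying flat on the bench. Origin: centre of the handle (8 mm above the bench when lying); x runs along the awl, away from the blade: butt of the handle at x = +47.5 mm, blade tip at x = -72.5 mm.
- awl5: awl (may be absent), 120 mm long, 50 g: square dark wooden handle 16 x 16 x 95 mm, thin steel blade 25 mm long, 8 mm thick at its root. Starts lying flat on the bench. Origin: centre of the handle (8 mm above the bench when lying); x runs along the awl, away from the blade: butt of the handle at x = +47.5 mm, blade tip at x = -72.5 mm.
- wax_tin: bystander: flat round steel tin with a red lid, 65 mm across, 27 mm high, on the bench; origin underside centre. Not to be moved.
- glue_jar: bystander: jar 60 mm across, 75 mm high, with a red cap, beyond the work; origin underside centre. Not to be moved.
- last: bystander: brown shoe last about 200 mm long, 85 mm high, at the left of the work; origin underside, near its middle. Not to be moved.
Mind the look-alikes: they are no part of the job. What is shaped like the slab but blue, orange or turquoise is not meant.

How it is judged:
On the way, in this order (a step that is already met when the one before it is completed fails the run):
1. the slab lies flat on the floor of the nest's pocket (horizontal distance between slab and nest below 0.005 m and z of slab in the frame of nest between 0.006 and 0.013 m and angle between the z axis of slab and the z axis of nest, either way round below 0.06 rad and angle between the x axis of slab and the x axis of nest, either way round below 0.12 rad), for 0.2 s.
2. the first board lies flat on the slab in the pocket (all of step 1 and horizontal distance between board1 and nest below 0.005 m and z of board1 in the frame of nest between 0.026 and 0.033 m and angle between the z axis of board1 and the z axis of nest, either way round below 0.06 rad and angle between the x axis of board1 and the x axis of nest, either way round below 0.12 rad), for 0.2 s.
3. the second board lies flat on the first in the pocket (all of step 2 and horizontal distance between board2 and nest below 0.005 m and z of board2 in the frame of nest between 0.04 and 0.047 m and angle between the z axis of board2 and the z axis of nest, either way round below 0.06 rad and angle between the x axis of board2 and the x axis of nest, either way round below 0.12 rad), for 0.2 s.
At the end, for the whole second after the job is handed in: Slab, board1, board2 flat in the pocket in order (undersides 10, 30, 44 mm above the nest origin within 3 mm, centred within 5 mm, square within 0.12 rad); each awl present blade-down in a slot (handle centre under 92 mm, lean under 0.32 rad); board3, board4 stacked in the dispenser; all at rest (all of step 3 and linear speed of each of slab, board1, board2, awl1, awl2, awl3, awl4, awl5, board3, board4 below 0.03 m/s and x of awl1 in the frame of awl_block between -0.014 and 0.014 m and y of awl1 in the frame of awl_block between -0.114 and 0.114 m and z of each of awl1, awl2, awl3, awl4, awl5 in the frame of awl_block below 0.0925 m and angle between each of awl1, awl2, awl3, awl4, awl5's own x axis and vertical below 0.32 rad and x of awl2 in the frame of awl_block between -0.014 and 0.014 m and y of awl2 in the frame of awl_block between -0.114 and 0.114 m and x of awl3 in the frame of awl_block between -0.014 and 0.014 m and y of awl3 in the frame of awl_block between -0.114 and 0.114 m and x of awl4 in the frame of awl_block between -0.014 and 0.014 m and y of awl4 in the frame of awl_block between -0.114 and 0.114 m and x of awl5 in the frame of awl_block between -0.014 and 0.014 m and y of awl5 in the frame of awl_block between -0.114 and 0.114 m and horizontal distance between each of board3, board4 and dispenser below 0.006 m and z of board3 in the frame of dispenser between 0.052 and 0.076 m and z of board4 in the frame of dispenser between 0.038 and 0.062 m); the robot touches nothing.
It fails at once if the wax tin is moved more than 3 cm (distance of wax_tin from where it was at the start of the episode above 0.03 m).
It fails at once if the glue jar is moved more than 3 cm (distance of glue_jar from where it was at the start of the episode above 0.03 m).
It fails at once if the last is moved more than 3 cm (distance of last from where it was at the start of the episode above 0.03 m).
Of awl1, awl2, awl3, awl4, awl5 only 3 to 5 are there at a start; the rules pass over those that are not, and their reading is None.
At some moment in a run one of awl1, awl2, awl3, awl4, awl5, slab may be knocked a few centimetres aside while the robot is not near it.
It also fails if it takes over 210 s, if anything falls off the work surface, if the arm or the gripper's body presses on something with over 40 N, if the wrist force passes 120 N, or if a joint passes its speed limit or range.

## Working session

There is one attempt and no reset: what is moved stays moved. The work goes in short steps, Python scripts to look and compute and a shell command to move; the robot and the scene stay as the last step left them, time stands still between calls to the robot, and variables do not carry over. Pictures are saved under pics/ and viewed, at most 14 in all, crops included, and the job is handed in when it is done.

```bash
mkdir -p pics; cat > h.py <<'E'
import numpy as np, cv2
from rig import env
def grab(cam,name,crop=None,s=1.5):
    c=env.get_calibration(cam); im=env.grab_frame(cam)
    cv2.imwrite(f'pics/{name}_raw.png',im); np.savez(f'pics/{name}.npz',**{k:np.array(v) for k,v in c.items()})
    if crop: im=im[crop[1]:crop[3],crop[0]:crop[2]]
    cv2.imwrite(f'pics/{name}.png',cv2.resize(im,None,fx=s,fy=s,interpolation=cv2.INTER_CUBIC))
def world(name,px,z):
    c=np.load(f'pics/{name}.npz'); px=np.array(px,float).reshape(-1,1,2)
    n=cv2.undistortPoints(px,c['K'],c['D']).reshape(-1,2); T=c['camera_from_world']; R,t=T[:3,:3],T[:3,3]
    o=-R.T@t; d=np.c_[n,np.ones(len(n))]@R; z=np.broadcast_to(z,len(n))
    return o+d*((z-o[2])/d[:,2])[:,None]
def proj(name,P):
    c=np.load(f'pics/{name}.npz'); T=c['camera_from_world']
    return cv2.projectPoints(np.array(P,float),cv2.Rodrigues(T[:3,:3])[0],T[:3,3],c['K'],c['D'])[0].reshape(-1,2)
E
python3 -c "
from h import *
print(env.grip_point_offset,env.observe())
grab('top','top0',s=1.56);grab('scene','sc0')
for n in ('top0','sc0'):
  c=np.load(f'pics/{n}.npz');T=c['camera_from_world'];print(c['K'][0,0],-T[:3,:3].T@T[:3,3])"
```

```text
0.0187 {'time_s': 0.0, 'joint_pos': array([ 1.10849763e+00,  5.28475241e-01,  1.43393389e+00,  3.44736965e-05,
        1.18138117e+00, -1.78509765e-01]), 'joint_velocities': array([-5.20569758e-04,  7.09891476e-04,  1.56459796e-03,  9.38678074e-04,
       -3.31995556e-04,  6.23488013e-05]), 'tau': array([-1.81131705e-03, -4.42352378e+01, -1.78024328e+01, -1.38675341e-04,
        8.48625961e-03, -7.39688886e-06]), 'tool_pos': array([0.17463596, 0.59934936, 0.23031799]), 'orientation': array([-3.61203811e-04,  1.41425202e-01,  9.89948334e-01, -1.03788568e-03]), 'force': array([0.46091554, 0.5021084 , 0.29484312]), 'ft_torque': array([-0.01348895,  0.00980132, -0.01369899]), 'finger_force': 0.0, 'grip_width': 0.08543750490787737}
363.3115434063278 [0.40621146 0.06905841 0.94841579]
491.1981607987617 [ 1.35678242 -0.60969994  1.01110326]
```

View pics/top0.png

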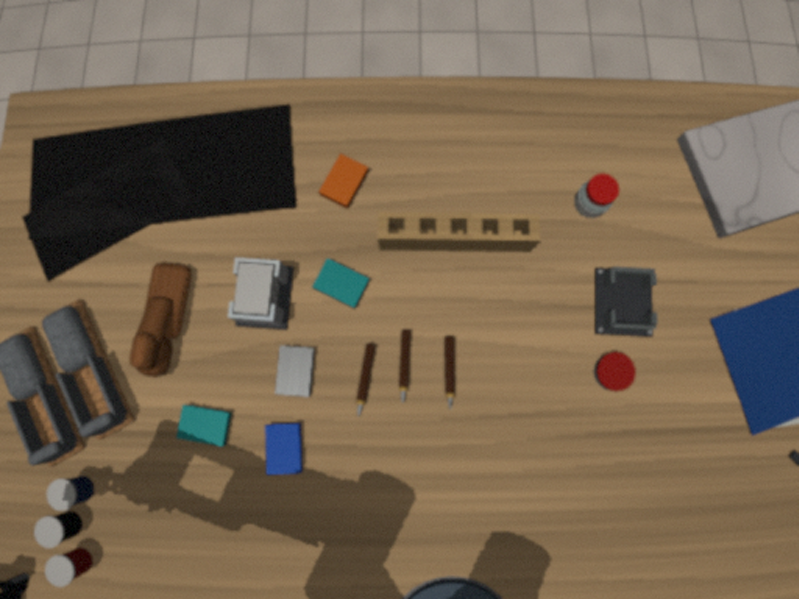

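View pics/sc0.png

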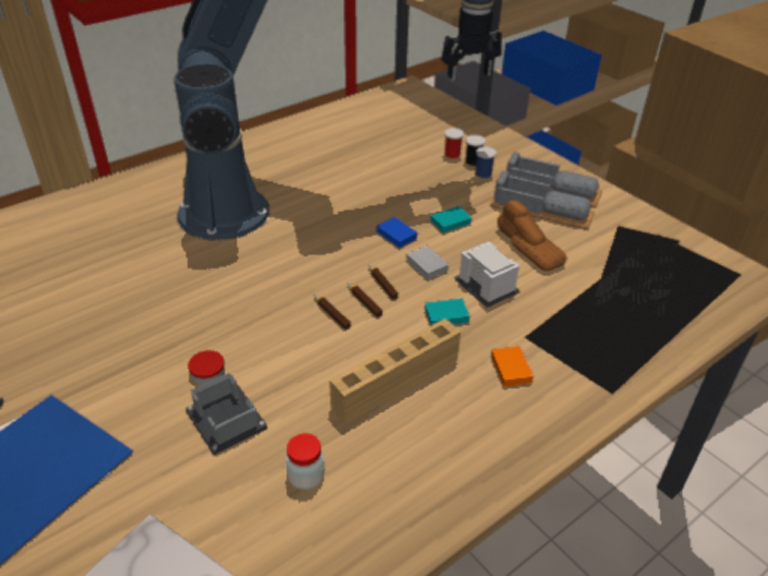

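Top view (800-wide picture): three awls at about (366,375), (405,362), (450,368), blades toward the robot. The slab is at (295,371), dispenser (260,293), nest (625,300), awl block (459,228), wax tin (615,371) and jar (600,190).

```bash
cat >> h.py <<'E'
def tp():
    o=env.observe(); w,x,y,z=o['orientation']
    X=np.array([1-2*(y*y+z*z),2*(x*y+w*z)]); return o['tool_pos'],np.degrees(np.arctan2(X[1],X[0])),o
def rel(x,y,z=None,yaw=None):
    """mm shift along tool axes (tool down) to put TCP at x,y,z, turn deg to get tool x yaw"""
    p,a,o=tp(); r=np.radians(a); d=(np.array([x,y])-p[:2])*1000
    X=np.array([np.cos(r),np.sin(r)]); Y=np.array([np.sin(r),-np.cos(r)])
    out=[d@X,d@Y]
    if z is not None: out.append((p[2]-z)*1000)
    if yaw is not None: out.append(-((yaw-a+90)%180-90))
    return np.round(out,1), round(a,2)
E
python3 -c "
from h import *
s=1.5625
def w(p,z): print(np.round(world('top0',np.array(p)/s,z),4)[:,:2].tolist())
w([(281,346),(314,346),(312,395),(277,395)],.02) #slab top
w([(374,344),(359,413),(405,331),(403,399),(450,337),(451,404)],.008) # awls butt,tip
w([(396,225),(428,225),(459,225),(490,226),(522,226)],.075)
w([(240,267),(276,267),(277,316),(238,316)],.078)
w([(609,269),(655,269),(655,327),(610,327)],.055)
w([(596,268),(597,334),(653,335)],.01)
w([(615,371)],.027);w([(602,188)],.075)
print(tp()[:2]); print(rel(.45,.24,.35,180))
c=env.get_calibration('wrist');T=c['camera_from_world'];print(c['K'],T[:3,:3],-T[:3,:3].T@T[:3,3])
"
```

```text
[[0.4823, 0.2767], [0.4822, 0.2219], [0.4025, 0.2239], [0.4024, 0.2813]]
[[0.4861, 0.124], [0.3731, 0.1483], [0.5075, 0.0724], [0.3956, 0.0763], [0.497, -0.0024], [0.3869, -0.0022]]
[[0.6702, 0.0856], [0.6699, 0.0345], [0.6697, -0.015], [0.6679, -0.0646], [0.6678, -0.1161]]
[[0.603, 0.3332], [0.6024, 0.2753], [0.5243, 0.2713], [0.5246, 0.3331]]
[[0.6013, -0.2608], [0.6012, -0.3387], [0.5055, -0.3312], [0.5063, -0.2564]]
[[0.6129, -0.2547], [0.4997, -0.2497], [0.497, -0.3469]]
[[0.4369, -0.2708]]
[[0.7327, -0.2517]]
(array([0.17467225, 0.59943248, 0.2304308 ]), np.float64(163.74052164088002))
(array([-365. , -268. , -119.6,  -16.3]), np.float64(163.74))
[[306.98178709   0.         257.60452536]
 [  0.         306.98178709 193.11743987]
 [  0.           0.           1.        ]] [[ 0.27884332  0.96033131 -0.00319072]
 [ 0.92215409 -0.2668276   0.28006226]
 [ 0.26810119 -0.08103582 -0.95997654]] [0.10669053 0.62081404 0.37244212]
```

```bash
python3 -c "
from h import *
print(rel(.42,.22,.2,180))"
```

```text
(array([-341.8, -295.6,   30.4,  -16.3]), np.float64(163.74))
```

```bash
python3 -m pendant '[-34,-30,0,0,85, -68,-59,0,0,85, -102,-88,0,0,85, -136,-118,0,0,85, -171,-148,0,0,85]' && python3 -m pendant '[-34,-30,6,-3,85, -68,-59,12,-7,85, -102,-88,18,-10,85, -136,-118,24,-13,85, -171,-148,30,-16.3,85]' && python3 -m pendant '[0,0,0,0,85,0,0,0,0,85,0,0,0,0,85]'
python3 -c "
from h import *
grab('wrist','w1',s=1.56); print(tp()[:2])"
```

```text
time_s: 0.6
tool_pos: [0.298, 0.4084, 0.231]
orientation: [-0.0, 0.141, 0.99, -0.0]
force: [1.1, 0.2, 0.8]
grip_width: 0.0851
finger_force: 0.0
time_s: 1.1
tool_pos: [0.4208, 0.2184, 0.201]
orientation: [-0.0, -0.002, 1.0, 0.0]
force: [0.6, -0.0, 1.0]
grip_width: 0.0849
finger_force: 0.0
time_s: 1.4
tool_pos: [0.4196, 0.2206, 0.2012]
orientation: [-0.001, -0.0, 1.0, 0.0]
force: [-0.3, -0.5, 0.7]
grip_width: 0.085
finger_force: 0.0
(array([0.41943148, 0.22094857, 0.20127588]), np.float64(-179.8826539839769))
```

View pics/w1.png

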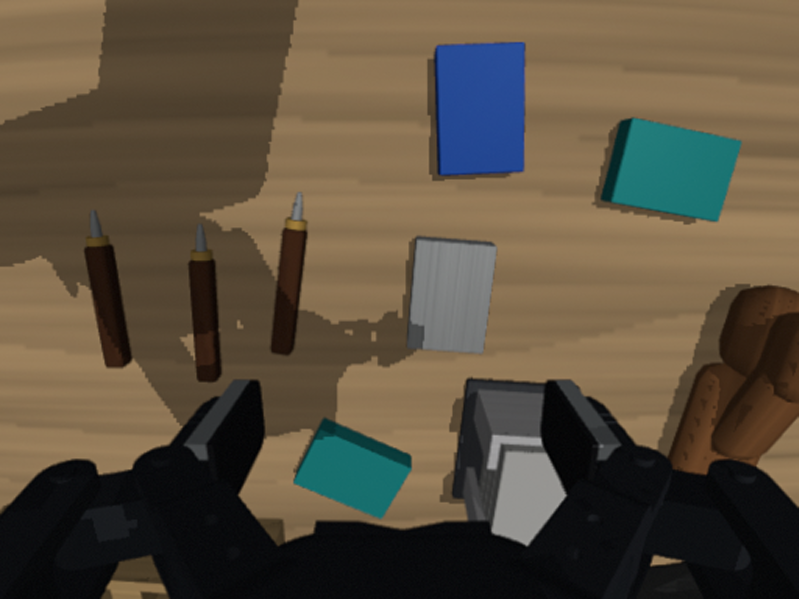

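The slab's top is around corners (417,238), (495,244), (485,352) and (408,347). The awls' butts and tips are all visible, and the board sits in the dispenser at the bottom.

```bash
python3 -c "
from h import *
s=1.56
P=world('w1',np.array([(417,240),(495,244),(485,352),(410,347)])/s,.02)[:,:2];print(P.round(4).tolist(),P.mean(0),[np.linalg.norm(P[i]-P[i-3]) for i in range(4)], np.degrees(np.arctan2(*(P[2]+P[3]-P[0]-P[1])[::-1])))
A=world('w1',np.array([(120,366),(95,211),(209,380),(200,224),(283,353),(298,193)])/s,[.012,.008]*3)[:,:2]
for b,t in A.reshape(-1,2,2): d=(b-t);L=np.linalg.norm(d);print(b.round(4),t.round(4),L,np.degrees(np.arctan2(d[1],d[0])),'ctr',(t+d/L*.0725).round(4))
print(rel(.443,.2505,.06,180))"
```

```text
[[0.3994, 0.2317], [0.4019, 0.2849], [0.481, 0.2821], [0.4771, 0.2275]] [0.43984037 0.25655126] [np.float64(0.053269362870435516), np.float64(0.0791205866921513), np.float64(0.05471416784590556), np.float64(0.07786434578698294)] -2.581855616651208
[0.4976 0.0042] [0.3796 0.0023] 0.11795960920063395 0.8903222078859861 ctr [0.4521 0.0035]
[0.5083 0.0736] [0.3897 0.0788] 0.11873831396617418 -2.5038338889678173 ctr [0.4621 0.0756]
[0.4855 0.1327] [0.3687 0.1498] 0.11805322066796187 -8.334028627834444 ctr [0.4404 0.1393]
(array([-2.360e+01,  2.950e+01,  1.413e+02,  1.000e-01]), np.float64(-179.88))
```

```bash
python3 -m pendant '[-6,8,40,0.6,85, -12,16,80,1.2,85, -22,32.5,120,2.4,85, -22,32.5,150,2.4,85, -22,32.5,175,2.4,85]' && python3 -m pendant '[0,0,10,0,85, 0,0,23.5,0,85, 0,0,23.5,0,85, 0,0,23.5,0,85]' && python3 -m pendant '[0,0,0,0,60, 0,0,0,0,50, 0,0,0,0,45, 0,0,0,0,45, 0,0,0,0,45]'&& python3 -m pendant '[0,0,0,0,45, 0,0,0,0,45, 0,0,0,0,45, 0,0,0,0,45, 0,0,0,0,45]'; python3 -c "
from h import *; print(tp()[:2],rel(.441,.2535,.002,-2.5))"
```

```text
time_s: 1.95
tool_pos: [0.4412, 0.2545, 0.0246]
orientation: [-0.0, 0.019, 1.0, -0.0]
force: [-0.5, -0.1, -0.5]
grip_width: 0.085
finger_force: 0.0
time_s: 2.35
tool_pos: [0.4426, 0.253, 0.0034]
orientation: [0.001, 0.02, 1.0, 0.0]
force: [-0.6, -0.3, -0.3]
grip_width: 0.085
finger_force: 0.0
time_s: 2.85
tool_pos: [0.4434, 0.2531, 0.0044]
orientation: [0.001, 0.021, 1.0, 0.001]
force: [-1.3, 1.0, 7.1]
grip_width: 0.055
finger_force: 62.7
time_s: 3.35
tool_pos: [0.4434, 0.2531, 0.0044]
orientation: [0.001, 0.021, 1.0, 0.001]
force: [-0.6, 1.3, 7.3]
grip_width: 0.0545
finger_force: 62.7
(array([0.44343048, 0.25312038, 0.00444767]), np.float64(177.55478392478656)) (array([2.4, 0.3, 2.4, 0.1]), np.float64(177.55))
```

```bash
python3 -m pendant '[0,0,-10,0,45, 0,0,-50,0,45, 0,0,-100,0,45, 0,0,-150,0,45, 0,0,-200,0,45]' && python3 -m pendant '[-20,-40,-20,0,45, -40,-85,-40,0,45, -60,-130,-60,0,45, -80,-175,-75,0,45, -100,-220,-75,0,45]' && python3 -m pendant '[-18,-45,0,0,45, -36,-90,0,0,45, -54,-135,0,0,45, -72,-180,0,0,45, -90,-225,0,0,45]' && python3 -m pendant '[-12,-40,0,0,45, -24,-80,0,0,45, -37,-108,0,0,45, -37,-108,0,0,45, -37,-108,0,0,45]' && python3 -m pendant '[0,0,0,0,45,0,0,0,0,45,0,0,0,0,45]'
python3 -c "
from h import *
grab('wrist','w2',s=1.56); print(tp()[:2]); grab('top','top1')"
```

```text
time_s: 3.85
tool_pos: [0.4408, 0.2519, 0.2044]
orientation: [-0.001, 0.021, 1.0, -0.001]
force: [1.5, 0.9, -5.7]
grip_width: 0.0547
finger_force: 67.4
time_s: 4.35
tool_pos: [0.5307, 0.0333, 0.2795]
orientation: [0.001, 0.02, 1.0, -0.0]
force: [1.5, 1.2, -6.2]
grip_width: 0.0546
finger_force: 67.4
time_s: 4.85
tool_pos: [0.61, -0.1949, 0.2765]
orientation: [-0.002, 0.021, 1.0, 0.001]
force: [0.8, 0.8, -5.8]
grip_width: 0.054
finger_force: 67.3
time_s: 5.35
tool_pos: [0.6423, -0.3031, 0.2756]
orientation: [-0.002, 0.021, 1.0, 0.002]
force: [-0.5, 0.6, -5.9]
grip_width: 0.0545
finger_force: 67.3
time_s: 5.65
tool_pos: [0.6438, -0.3018, 0.2777]
orientation: [-0.0, 0.02, 1.0, 0.0]
force: [0.7, 0.6, -6.5]
grip_width: 0.0545
finger_force: 67.3
(array([ 0.64388418, -0.30197284,  0.27785463]), np.float64(177.7100306244492))
```

View pics/w2.png

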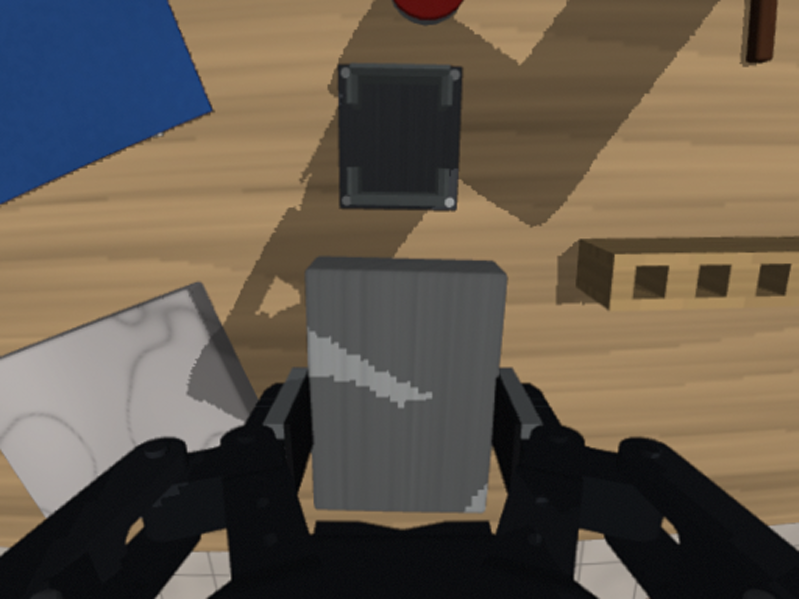

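Slab is held square. Its top corners are (308,270), (506,274), (487,511) and (313,510). The nest's base plate corners are about (340,66), (462,68), (457,210) and (340,208). I'll take an enlarged crop of the nest.

```bash
python3 -c "
from h import *
im=cv2.imread('pics/w2_raw.png')[30:145,205:310]; im=cv2.convertScaleAbs(im,alpha=1.8,beta=20); cv2.imwrite('pics/c2.png',cv2.resize(im,None,fx=5,fy=5,interpolation=cv2.INTER_CUBIC))
s=1.56
def q(p,z):
  P=world('w2',np.array(p)/s,z)[:,:2];print(P.round(4).tolist(),P.mean(0).round(4),[round(np.linalg.norm(P[i]-P[i-3]),4) for i in range(4)])
q([(308,270),(506,274),(487,511),(313,510)],.2935)
q([(340,66),(462,68),(457,210),(340,208)],.01)
"
```

```text
[[0.5999, -0.3243], [0.6031, -0.2708], [0.6807, -0.2747], [0.6782, -0.3304]] [ 0.6405 -0.3001] [np.float64(0.0536), np.float64(0.0777), np.float64(0.0558), np.float64(0.0785)]
[[0.4963, -0.3443], [0.5015, -0.2477], [0.6135, -0.253], [0.608, -0.3519]] [ 0.5548 -0.2992] [np.float64(0.0967), np.float64(0.1121), np.float64(0.0991), np.float64(0.112)]
```

View pics/c2.png

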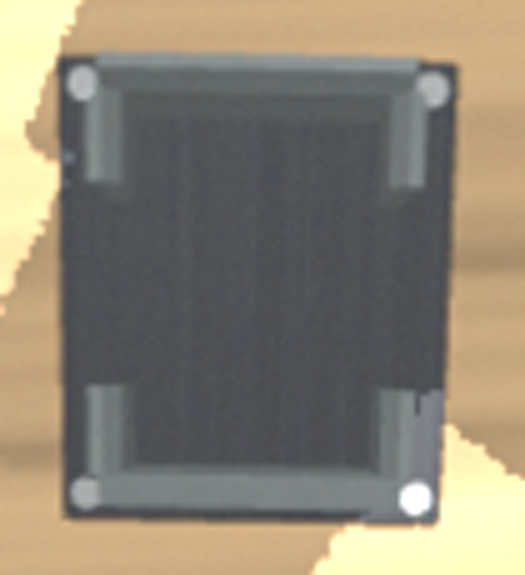

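```bash
python3 -m pendant '[2,0,45,0,45, 5,0,90,0,45, 9,0,135,0,45, 9,0,170,0,45, 9,0,183,0,45]' && python3 -m pendant '[0,0,0,0,45,0,0,0,0,45,0,0,0,0,45,0,0,0,0,45]'
python3 -c "
from h import *
grab('wrist','w3',s=1.56); print(tp()[:2])
im=cv2.imread('pics/w3_raw.png'); im=cv2.convertScaleAbs(im,alpha=1.5,beta=20)[0:340,100:420]; cv2.imwrite('pics/c3.png',cv2.resize(im,(600,638)[:2] and (560,595),interpolation=cv2.INTER_CUBIC))"
```

```text
time_s: 6.25
tool_pos: [0.6323, -0.3007, 0.09]
orientation: [-0.004, 0.02, 1.0, 0.002]
force: [-1.0, 0.4, -6.3]
grip_width: 0.0542
finger_force: 67.3
time_s: 6.65
tool_pos: [0.6365, -0.3037, 0.0973]
orientation: [0.002, 0.021, 1.0, -0.001]
force: [0.9, -0.0, -6.3]
grip_width: 0.054
finger_force: 67.3
(array([ 0.63607965, -0.30341097,  0.09686158]), np.float64(177.6453640547568))
```

View pics/c3.png

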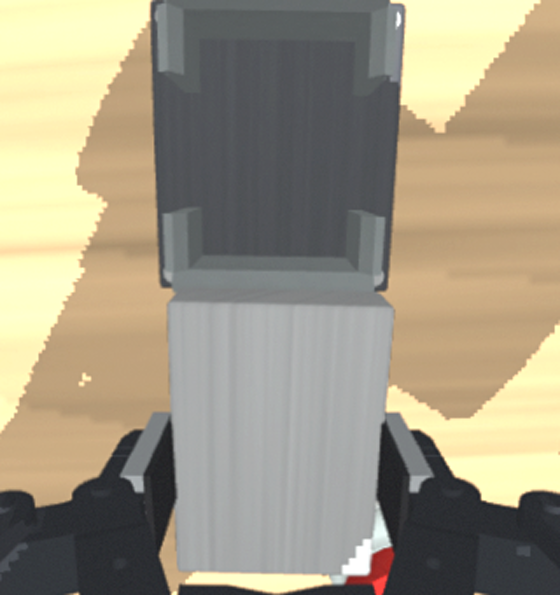

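Close view (crop at 1.75×, offset 100,0). Pocket floor corners are (200,40), (357,40), (348,256) and (202,256). Base corners are (152,2), (404,6), (386,290) and (163,288). The slab's top corners are (170,306), (392,308), (371,573) and (179,572).

```bash
python3 -c "
from h import *
from scipy.optimize import least_squares as LS
def q(n,p,z,L,W):
  px=np.array(p)
  C=np.array([(-L,W),(-L,-W),(L,-W),(L,W)])/2*[1,-1]
  def pts(v):
    c,s_=np.cos(v[2]),np.sin(v[2]); return np.c_[C@np.array([[c,s_],[-s_,c]])+v[:2],np.full(4,v[3] if len(v)>3 else z)]
  P=world(n,px,z)[:,:2]
  r=LS(lambda v:(proj(n,pts(v))-px).ravel(),[*P.mean(0),0]);print(n,P.mean(0).round(4),'fit',r.x[:2].round(4),'yaw',np.degrees(r.x[2]).round(2),'rms',np.sqrt(np.mean(r.fun**2)).round(2))
f=lambda p,s=1.75,o=(100,0):np.array(p)/s+o
q('w3',f([(200,40),(357,40),(348,256),(202,256)]),.01,.085,.061)
q('w3',f([(152,2),(404,6),(386,290),(163,288)]),.01,.115,.1)
q('w3',f([(170,306),(392,308),(371,573),(179,572)]),.0969+.0156,.08,.056)
q('w2',f([(58,58),(457,65),(437,523),(67,517)],5,(205,30)),.01,.115,.1)
q('w2',f([(308,270),(506,274),(487,511),(313,510)],1.56,(0,0)),.2935,.08,.056)
q('top0',f([(597,334),(653,335)],1.5625,(0,0)),.01,.115,.1) if 0 else 0
print(tp()[:2])
"
```

```text
w3 [ 0.554  -0.2992] fit [ 0.554  -0.2992] yaw -2.89 rms 0.62
w3 [ 0.5545 -0.2994] fit [ 0.5548 -0.2995] yaw -3.01 rms 1.96
w3 [ 0.6336 -0.3018] fit [ 0.634  -0.3018] yaw -3.16 rms 1.91
w2 [ 0.5544 -0.2996] fit [ 0.5546 -0.2996] yaw -3.07 rms 0.79
w2 [ 0.6405 -0.3001] fit [ 0.6408 -0.3001] yaw -3.5 rms 1.95
(array([ 0.63607965, -0.30341097,  0.09686158]), np.float64(177.6453640547568))
```

```bash
python3 -m pendant '[30,0,0,0,45, 60,-1,0,0,45, 79,-1,0,0,45, 79,-1,0,0,45, 79,-1,0,0,45]' && python3 -m pendant '[0,0,0,0,45,0,0,0,0,45,0,0,0,0,45,0,0,15,0,45,0,0,25,0,45]'&& python3 -m pendant '[0,0,0,0,45,0,0,0,0,45,0,0,0,0,45]'; python3 -c "
from h import *
print(tp()[:2],rel(.5568,-.3012,.0144))"
```

```text
time_s: 7.2
tool_pos: [0.5568, -0.3013, 0.0958]
orientation: [0.001, 0.021, 1.0, -0.001]
force: [0.8, -0.9, -4.5]
grip_width: 0.0544
finger_force: 67.4
time_s: 7.7
tool_pos: [0.5558, -0.3001, 0.0681]
orientation: [-0.0, 0.02, 1.0, 0.0]
force: [-0.2, 0.6, -4.6]
grip_width: 0.0542
finger_force: 67.3
time_s: 8.0
tool_pos: [0.5562, -0.3006, 0.0695]
orientation: [0.0, 0.021, 1.0, -0.0]
force: [0.4, -0.5, -7.1]
grip_width: 0.0546
finger_force: 67.3
(array([ 0.55618068, -0.30061068,  0.06947199]), np.float64(177.64028380133644)) (array([-0.6, -0.6, 55.1]), np.float64(177.64))
```

```bash
python3 -m pendant '[0,0,8,0,45,0,0,16,0,45,0,0,22,0,45,0,0,22,0,45]'&& python3 -m pendant '[0,0,8,0,45,0,0,16,0,45,0,0,22,0,45,0,0,22,0,45]'&&python3 -m pendant '[0,0,4,0,45,0,0,8,0,45,0,0,10,0,45,0,0,10,0,45]'; python3 -c "
from h import *
print(tp()[:2],rel(.5568,-.3012,.0144))"
```

```text
time_s: 8.4
tool_pos: [0.5551, -0.2998, 0.0461]
orientation: [-0.001, 0.021, 1.0, 0.001]
force: [-0.2, 0.2, -5.4]
grip_width: 0.0547
finger_force: 67.2
time_s: 8.8
tool_pos: [0.5552, -0.2999, 0.0242]
orientation: [-0.001, 0.021, 1.0, 0.001]
force: [0.6, -0.4, -6.4]
grip_width: 0.054
finger_force: 67.2
time_s: 9.2
tool_pos: [0.5558, -0.3003, 0.0152]
orientation: [-0.0, 0.021, 1.0, 0.0]
force: [0.1, 0.2, -6.2]
grip_width: 0.0545
finger_force: 67.4
(array([ 0.55579062, -0.3003131 ,  0.0152354 ]), np.float64(177.64095558230423)) (array([-1. , -0.8,  0.8]), np.float64(177.64))
```

```bash
python3 -m pendant '[0,0,1.5,0,45,0,0,2,0,45,0,0,2,0,60,0,0,2,0,75,0,0,1,0,75]'&& python3 -m pendant '[0,0,0,0,75,0,0,-20,0,75,0,0,-60,0,75,0,0,-100,0,80,0,0,-130,0,85]'; python3 -c "
from h import *
print(tp()[:2]);grab('top','top2',(360,150,450,230),6);grab('scene','sc2',(100,200,220,320),5)"
```

```text
time_s: 9.7
tool_pos: [0.5566, -0.3009, 0.0151]
orientation: [0.001, 0.021, 1.0, -0.001]
force: [-0.4, -0.6, 0.4]
grip_width: 0.0751
finger_force: 0.0
time_s: 10.2
tool_pos: [0.5567, -0.301, 0.1471]
orientation: [0.001, 0.021, 1.0, -0.001]
force: [0.0, -0.4, -0.6]
grip_width: 0.0847
finger_force: 0.0
(array([ 0.55669392, -0.30101139,  0.14707699]), np.float64(177.64003985065426))
```

View pics/sc2.png

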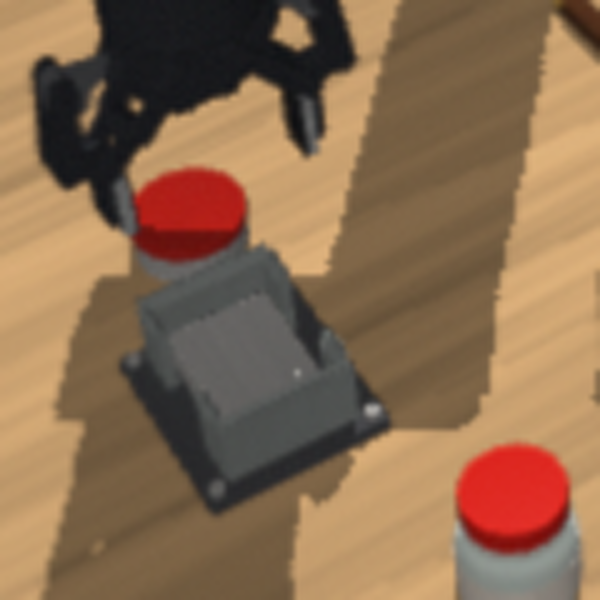

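Slab lies flat in the pocket. On to the dispenser.

```bash
python3 -m pendant '[-5,45,-20,0,85, -10,90,-40,0,85, -15,135,-60,0,85, -20,180,-80,0,85, -25,225,-80,0,85]' && python3 -m pendant '[-10,45,0,0,85, -20,90,0,0,85, -30,135,0,0,85, -40,180,0,0,85, -50,225,0,0,85]' && python3 -m pendant '[-15,45,0,0,85, -30,90,0,0,85, -35,140,0,0,85, -35,155,0,0,85, -35,155,0,0,85]' && python3 -m pendant '[0,0,0,0,85,0,0,0,0,85,0,0,0,0,85,0,0,0,0,85]'
python3 -c "
from h import *
grab('wrist','w4',(130,0,390,200),3); print(tp()[:2])"
```

```text
time_s: 10.8
tool_pos: [0.5918, -0.0754, 0.2267]
orientation: [0.002, 0.021, 1.0, -0.001]
force: [0.8, -0.9, 0.3]
grip_width: 0.0848
finger_force: 0.0
time_s: 11.3
tool_pos: [0.6491, 0.1479, 0.2233]
orientation: [-0.001, 0.021, 1.0, -0.0]
force: [0.5, -0.4, 0.0]
grip_width: 0.085
finger_force: 0.0
time_s: 11.8
tool_pos: [0.6896, 0.3022, 0.2226]
orientation: [-0.001, 0.019, 1.0, -0.0]
force: [0.6, -0.6, -0.2]
grip_width: 0.0847
finger_force: 0.0
time_s: 12.2
tool_pos: [0.6911, 0.2978, 0.2249]
orientation: [0.0, 0.022, 1.0, -0.0]
force: [0.2, 0.1, -0.1]
grip_width: 0.0847
finger_force: 0.0
(array([0.69111764, 0.29809102, 0.22491183]), np.float64(177.53900624067873))
```

View pics/w4.png

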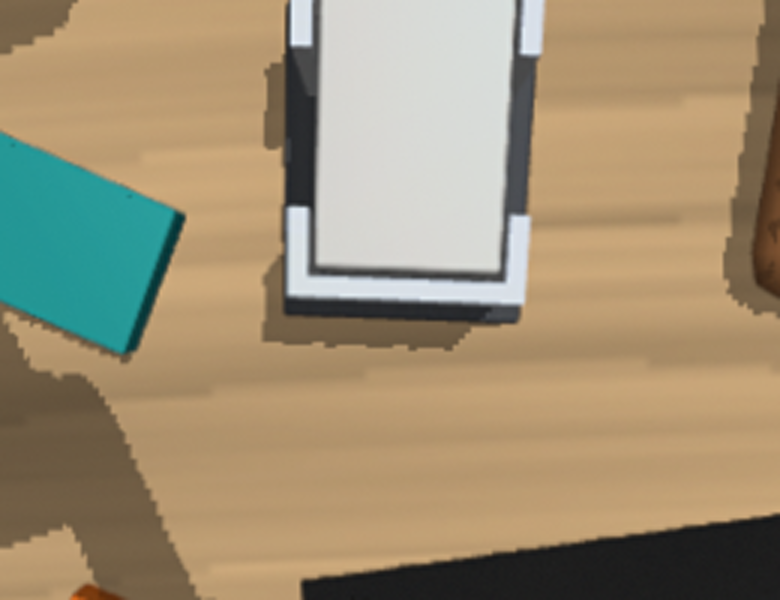

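Board 1's far corners are at crop (313,269) and (503,272), with side edges running up to (320,0) and (516,0).

```bash
python3 -c "
from h import *
P=world('w4',np.array([(313,269),(503,272),(320,0),(516,0)])/3+[130,0],.078)[:,:2];print(P.round(4))
d=(P[0]-P[2])/np.linalg.norm(P[0]-P[2])+(P[1]-P[3])/np.linalg.norm(P[1]-P[3]);d/=np.linalg.norm(d);a=np.degrees(np.arctan2(d[1],d[0]))
c=(P[0]+P[1])/2-.04*d;print('yaw',a,'c',c)
W=world('w4',np.array([(287,297),(524,304)])/3+[130,0],.073)[:,:2];print('walls',W, W.mean(0)-.0485*d)
c[1]-=.0018;print(rel(c[0],c[1],.10,a+.8))"
```

```text
[[0.6067 0.2813]
 [0.6099 0.3382]
 [0.533  0.2876]
 [0.5352 0.343 ]]
yaw -4.265465410252089 c [0.56845641 0.31273946]
walls [[0.61440943 0.27246098]
 [0.61948873 0.34521927]] [0.56858342 0.31244744]
(array([123.1,   7.6, 124.9,   1. ]), np.float64(177.54))
```

```bash
python3 -c "
from h import *
im=cv2.imread('pics/top1_raw.png'); g=im.min(2)[155:220,135:195]
n,l,st,ce=cv2.connectedComponentsWithStats((g>150).astype(np.uint8));print(st,ce)
for r in g[0:62:4]: print(' '.join('%3d'%v for v in r[5:60]))
a=np.radians(-3.5);R=np.array([[np.cos(a),-np.sin(a)],[np.sin(a),np.cos(a)]])
C=np.array([(.0485,.0365),(.0485,-.0365),(-.0485,-.0365),(-.0485,.0365)])@R.T
for c in ((.5685,.311),(.5636,.305)): print(proj('top1',np.c_[C+c,[.073]*4]).round(1).tolist())
"
```

```text
[[   0    0   60   65 2978]
 [  11   10   33   41  922]] [[30.35963734 32.67797179]
 [26.72342733 29.81019523]]
102 101 108 104 106 102 104 102 103 103 104 104 102 104 105 104 105 101 103  98 101 103 104 104 102 101  99 104 100  99 100 102 102 101 100 101 103  99 100 100  99 101  98 100 102 101 100 100  99  99  99  99 101 103  98
111 109 109 108 110 109 108 107 109 107 107 108 106 111 109 107 104 107 107 106 106 107 105 107 106 107 107 107 109 107 103 107 106 104 107 108 106 106 103 104 101 105 104 104 102 101 104 104 103 105 103 101 101 104 103
 96 100 100 101  98  98  97  98  99  97  99 101  96 100  98  98  99  99  99  98  97  97  98  96  96  95  94  94  94  99  98  98  96  95  97  92  97  94  92  91  91  91  92  94  91  92  94  91  92  92  92  92  91  90  96
 98  97  98  96  99  97  99  97 101 116 154 181 177 165 165 165 165 173 177 178 181 181 182 187 185 183 185 183 184 184 183 187 189 183 183 184 183 182 173 123  78  70  71  67  72  68  71  71  78  89  90  95  96  97  99
105 105 103 104 105 105 108 103 111 140 172 176 161 162 175 178 179 179 177 179 178 179 176 178 179 177 180 
[... 1961 characters left out ...]
75  80  77  81  86  84  83  81  82  86  81  87  87  86  82  81  77  75  65  54  55  50  65  93 107 102 104 104 102 106 107 102 107
105 103 109 107 108 104 105 106 105 107 107 104 103 109 105 105 106 102 105 104 105 103 104 101 103 101 103 102 100 100 101  94  90  90  89  87  84  89  85  84  83  85  82  86  92 102 108 106 107 108 108 105 106 106 106
107 104 106 108 107 105 106 103 104 109 104 106 107 107 105 106 106 104 107 109 107 104 107 108 106 110 108 112 104 108 109 105 104 108 106 108 107 109 109 111 111 110 106 108 107 108 109 108 108 109 111 107 106 107 110
[[150.0, 165.0], [178.7, 166.5], [175.1, 205.1], [146.0, 203.5]]
[[152.3, 166.9], [181.1, 168.4], [177.5, 207.1], [148.3, 205.4]]
```

```bash
python3 -m pendant '[40,2,40,0,85, 80,5,80,1,85, 123,7.6,110,1,85, 123,7.6,125,1,85, 123,7.6,125,1,85]' && python3 -m pendant '[0,0,10,0,85,0,0,20,0,85,0,0,32,0,85,0,0,32,0,85,0,0,32,0,85]' && python3 -c "
from h import *
print(tp()[:2],rel(.5685,.311,.067,-3.5))"
```

```text
time_s: 12.75
tool_pos: [0.563, 0.3111, 0.0962]
orientation: [-0.005, 0.029, 1.0, -0.002]
force: [-1.4, -0.2, 0.0]
grip_width: 0.085
finger_force: 0.0
time_s: 13.25
tool_pos: [0.5686, 0.312, 0.0672]
orientation: [-0.0, 0.03, 1.0, -0.0]
force: [-0.0, -0.1, 0.0]
grip_width: 0.0849
finger_force: 0.0
(array([0.56864598, 0.31195651, 0.06722032]), np.float64(176.61220912595317)) (array([ 0.1, -1. ,  0.2,  0.1]), np.float64(176.61))
```

```bash
python3 -m pendant '[0,0,0,0,65, 0,0,0,0,50, 0,0,0,0,45, 0,0,0,0,45, 0,0,0,0,45]'&& python3 -m pendant '[0,0,0,0,45, 0,0,-3,0,45, 0,0,-8,0,45, 0,0,-14,0,45, 0,0,-20,0,45]'&& python3 -m pendant '[0,0,-15,0,45, 0,0,-40,0,45, 0,0,-80,0,45, 0,0,-100,0,45, 0,0,-100,0,45]'; python3 -c "
from h import *
print(tp()[:2]);grab('wrist','w5',s=1.56)"
```

```text
time_s: 13.75
tool_pos: [0.5686, 0.3123, 0.0678]
orientation: [0.0, 0.029, 1.0, 0.0]
force: [0.3, 0.2, -0.0]
grip_width: 0.0539
finger_force: 62.8
time_s: 14.25
tool_pos: [0.5681, 0.3121, 0.088]
orientation: [-0.0, 0.029, 1.0, -0.0]
force: [-0.4, -0.5, -0.2]
grip_width: 0.0536
finger_force: 62.9
time_s: 14.75
tool_pos: [0.5708, 0.3132, 0.1927]
orientation: [0.004, 0.029, 1.0, 0.002]
force: [0.1, -0.4, -1.4]
grip_width: 0.0537
finger_force: 63.2
(array([0.57080112, 0.31316312, 0.19266899]), np.float64(176.64663597384907))
```

View pics/w5.png

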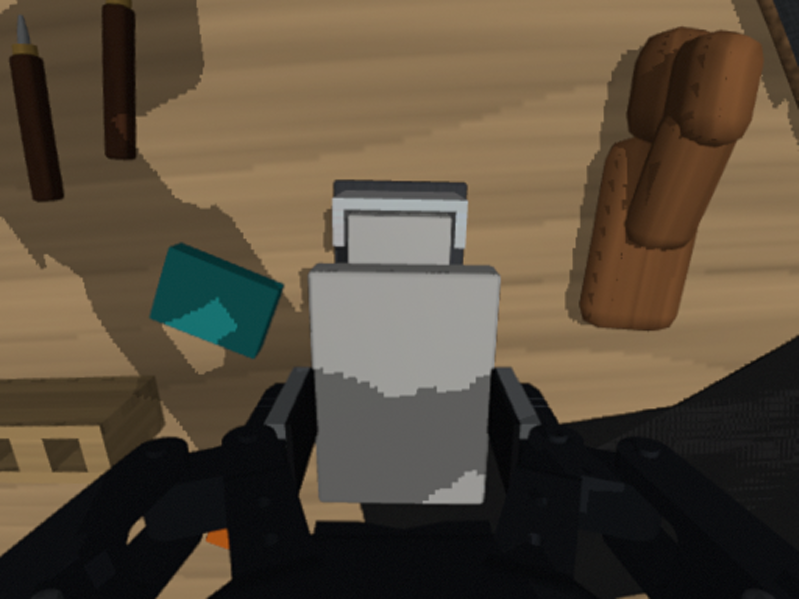

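```bash
python3 -c "
from h import *
p,a,_=tp()
for n,px,z in (('w5',[(311,272),(498,274),(485,503),(319,501)],p[2]+.0102),('w2',[(308,270),(506,274),(487,511),(313,510)],.2935)):
  P=world(n,np.array(px)/1.56,z);print(P.mean(0),[round(np.linalg.norm(P[i]-P[i-3]),4) for i in range(4)])
print(p,a)
T=(.5568,-.3012,.2);print(rel(*T,-2.35))"
```

```text
[0.57025536 0.31473433 0.20025559] [np.float64(0.0538), np.float64(0.0798), np.float64(0.0564), np.float64(0.0795)]
[ 0.64046297 -0.30007592  0.2935    ] [np.float64(0.0536), np.float64(0.0777), np.float64(0.0558), np.float64(0.0785)]
[0.56921463 0.31257448 0.19005559] 176.64594671775225
(array([ -23.5, -613.4,   -9.9,   -1. ]), np.float64(176.65))
```

```bash
python3 -m pendant '[-1,-45,-10,0,45, -2,-94,-10,0,45, -4,-143,-10,0,45, -6,-192,-10,0,45, -8,-240,-10,0,45]' && python3 -m pendant '[-2,-49,0,0,45, -3,-98,0,0,45, -5,-147,0,0,45, -6,-196,0,0,45, -8,-240,0,0,45]' && python3 -m pendant '[-1,-45,0,-0.5,45, -2,-90,0,-1,45, -4,-120,0,-1,45, -4,-133.6,0,-1,45, -4,-133.6,0,-1,45]' && python3 -m pendant '[0,0,40,0,45,0,0,80,0,45,0,0,95,0,45,0,0,95,0,45,0,0,95,0,45]' && python3 -m pendant '[0,0,0,0,45,0,0,0,0,45,0,0,0,0,45]'; python3 -c "
from h import *
print(tp()[:2],rel(.5537,-.3014,.1,-2.35))"
```

```text
time_s: 15.3
tool_pos: [0.5604, 0.0704, 0.1959]
orientation: [-0.002, 0.029, 1.0, 0.0]
force: [-0.4, -1.2, -1.5]
grip_width: 0.0533
finger_force: 63.2
time_s: 15.8
tool_pos: [0.5544, -0.1697, 0.1958]
orientation: [-0.002, 0.03, 1.0, 0.001]
force: [0.9, -0.3, -1.4]
grip_width: 0.0538
finger_force: 63.2
time_s: 16.3
tool_pos: [0.5513, -0.3025, 0.196]
orientation: [-0.001, 0.022, 1.0, 0.001]
force: [-0.1, 1.4, -0.4]
grip_width: 0.0536
finger_force: 63.3
time_s: 16.8
tool_pos: [0.553, -0.3009, 0.1034]
orientation: [0.0, 0.02, 1.0, -0.0]
force: [0.2, 0.4, -0.1]
grip_width: 0.0536
finger_force: 63.4
time_s: 17.1
tool_pos: [0.5529, -0.3021, 0.104]
orientation: [0.001, 0.021, 1.0, -0.001]
force: [-0.4, -0.1, 0.5]
grip_width: 0.0535
finger_force: 63.4
(array([ 0.55289379, -0.30205114,  0.10401311]), np.float64(177.6376103511636)) (array([-0.8,  0.7,  4. , -0. ]), np.float64(177.64))
```

```bash
python3 -m pendant '[-0.8,0.7,15,0,45,-0.8,0.7,30,0,45,-0.8,0.7,38,0,45,-0.8,0.7,44,0,45,-0.8,0.7,50,0,45]'&& python3 -m pendant '[0,0,6,0,45,0,0,12,0,45,0,0,18,0,45,0,0,19,0,45,0,0,19,0,45]'&& python3 -c "
from h import *
print(tp()[0],rel(.5537,-.3014,.0338,-2.35))"
```

```text
time_s: 17.6
tool_pos: [0.5528, -0.3008, 0.0514]
orientation: [-0.0, 0.021, 1.0, 0.0]
force: [0.2, -0.1, -1.3]
grip_width: 0.0535
finger_force: 63.4
time_s: 18.1
tool_pos: [0.5532, -0.301, 0.035]
orientation: [0.0, 0.021, 1.0, -0.0]
force: [-1.7, 1.1, 8.3]
grip_width: 0.0535
finger_force: 64.3
[ 0.55319313 -0.30101865  0.0349851 ] (array([-0.5, -0.4,  1.2, -0. ]), np.float64(177.64))
```

```bash
python3 -m pendant '[0,0,0,0,60,0,0,0,0,72,0,0,0,0,75,0,0,-15,0,75,0,0,-40,0,75]'&& python3 -m pendant '[0,0,-40,0,75,0,0,-80,0,80,0,0,-115,0,85,0,0,-115,0,85]'&& python3 -c "
from h import *
print(tp()[0],rel(.5686,.312,.19,-3.4));grab('scene','sc3',(100,200,220,320),5)"
```

```text
time_s: 18.6
tool_pos: [0.5519, -0.3001, 0.0728]
orientation: [-0.002, 0.021, 1.0, 0.001]
force: [1.2, -0.0, 0.1]
grip_width: 0.0751
finger_force: 0.0
time_s: 19.0
tool_pos: [0.5563, -0.3032, 0.1957]
orientation: [0.005, 0.02, 1.0, -0.004]
force: [0.2, -1.2, 0.4]
grip_width: 0.0849
finger_force: 0.0
[ 0.55626212 -0.30322968  0.19566111] (array([ 12.8, 615.2,   5.7,   1.1]), np.float64(177.66))
```

View pics/sc3.png

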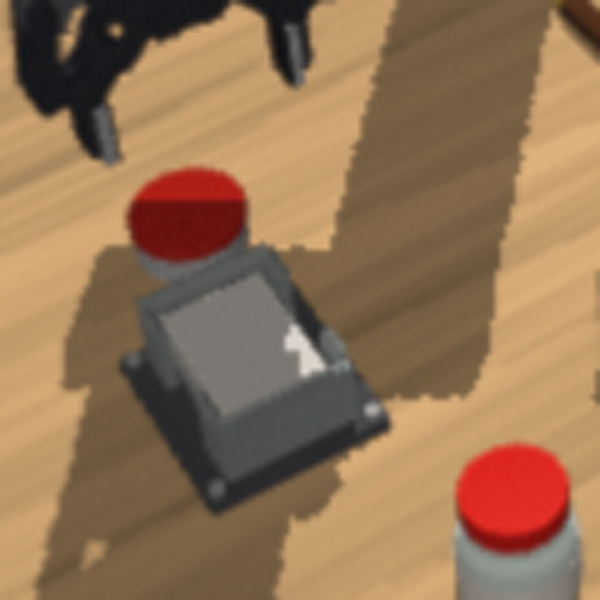

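Board 1 lies flat on the slab. Now board 2.

```bash
python3 -m pendant '[1,45,0,0,85, 2,94,0,0,85, 3,143,0,0,85, 4,192,0,0,85, 5,240,0,0,85]' && python3 -m pendant '[1,49,0,0,85, 2,98,0,0,85, 3,147,0,0,85, 3,196,0,0,85, 4,240,0,0,85]' && python3 -m pendant '[0,45,0,0.5,85, 1,90,0,1,85, 1,120,0,1,85, 1,133.4,0,1,85, 1,133.4,0,1,85]' && python3 -m pendant '[0,0,40,0,85,0,0,80,0,85,0,0,95,0,85,0,0,95,0,85,0,0,95,0,85]' && python3 -m pendant '[0,0,0,0,85,0,0,0,0,85,0,0,0,0,85]'; python3 -c "
from h import *
print(tp()[:2],rel(.5686,.312,.067,-3.4))"
```

```text
time_s: 19.55
tool_pos: [0.5567, -0.0588, 0.1876]
orientation: [-0.001, 0.021, 1.0, 0.0]
force: [0.0, -0.9, -0.1]
grip_width: 0.0853
finger_force: 0.0
time_s: 20.05
tool_pos: [0.5626, 0.1813, 0.1876]
orientation: [-0.001, 0.02, 1.0, -0.0]
force: [0.4, 0.8, -0.6]
grip_width: 0.0854
finger_force: 0.0
time_s: 20.55
tool_pos: [0.5674, 0.3135, 0.1876]
orientation: [-0.001, 0.028, 1.0, -0.0]
force: [0.0, 0.0, -0.9]
grip_width: 0.085
finger_force: 0.0
time_s: 21.05
tool_pos: [0.5693, 0.3116, 0.0944]
orientation: [0.001, 0.03, 1.0, 0.0]
force: [-0.0, 0.2, 0.0]
grip_width: 0.0849
finger_force: 0.0
time_s: 21.35
tool_pos: [0.5691, 0.3127, 0.095]
orientation: [0.001, 0.029, 1.0, 0.0]
force: [0.5, -0.2, -0.1]
grip_width: 0.085
finger_force: 0.0
(array([0.56909392, 0.31267686, 0.09504272]), np.float64(176.64192408544565)) (array([ 0.5, -0.7, 28. ,  0. ]), np.float64(176.64))
```

```bash
python3 -m pendant '[0.5,-0.7,10,0,85,0.5,-0.7,20,0,85,0.5,-0.7,27.5,0,85,0.5,-0.7,27.5,0,85,0.5,-0.7,27.5,0,85]' && python3 -m pendant '[0,0,0,0,65, 0,0,0,0,50, 0,0,0,0,45, 0,0,0,0,45, 0,0,0,0,45]'&& python3 -m pendant '[0,0,0,0,45, 0,0,-3,0,45, 0,0,-8,0,45, 0,0,-14,0,45, 0,0,-20,0,45]'&& python3 -m pendant '[0,0,-15,0,45, 0,0,-40,0,45, 0,0,-80,0,45, 0,0,-100,0,45, 0,0,-100,0,45]'&& python3 -m pendant '[0,0,0,0,45, 0,0,0,0,45]'; python3 -c "
from h import *
print(tp()[:2]);grab('wrist','w6',s=1.56)
im=cv2.imread('pics/w6_raw.png').min(2).astype(int)
for r in (190,200,220): print(r,[(c,v) for c,v in enumerate(im[r,185:215],185)][::1])
print(im[165:185,255]); print(im[310:330,255])
im=cv2.imread('pics/w5_raw.png').min(2).astype(int)
print(im[165:185,255]); print(im[310:330,255])"
```

```text
time_s: 21.85
tool_pos: [0.5674, 0.3117, 0.0653]
orientation: [-0.001, 0.029, 1.0, -0.0]
force: [-0.5, 0.1, 1.4]
grip_width: 0.0851
finger_force: 0.0
time_s: 22.35
tool_pos: [0.5681, 0.3118, 0.0663]
orientation: [0.0, 0.029, 1.0, 0.0]
force: [0.3, 0.4, -0.2]
grip_width: 0.054
finger_force: 64.7
time_s: 22.85
tool_pos: [0.5677, 0.3117, 0.0865]
orientation: [-0.0, 0.029, 1.0, -0.0]
force: [0.4, -0.4, -0.6]
grip_width: 0.0538
finger_force: 64.6
time_s: 23.35
tool_pos: [0.5704, 0.3127, 0.1912]
orientation: [0.004, 0.029, 1.0, 0.002]
force: [0.3, -0.7, -0.4]
grip_width: 0.0539
finger_force: 64.7
time_s: 23.55
tool_pos: [0.5665, 0.3113, 0.1846]
orientation: [-0.002, 0.029, 1.0, -0.001]
force: [0.0, 0.2, -0.6]
grip_width: 0.0538
finger_force: 64.6
(array([0.56652404, 0.31127248, 0.18455927]), np.float64(176.63656022179825))
190 [(185, np.int64(91)), (186, np.int64(91)), (187, np.int64(91)), (188, np.int64(92)), (189, np.int64(91)), (190, np.int64(91)), (191, np.int64(91)), (192, np.int64(92)), (193, np.int64(91)), (194, np.int64(69)), (195, np.int64(55)), (196, np.int64(56)), (197, np.int64
[... 1272 characters left out ...]
, np.int64(52)), (197, np.int64(50)), (198, np.int64(68)), (199, np.int64(111)), (200, np.int64(138)), (201, np.int64(147)), (202, np.int64(149)), (203, np.int64(148)), (204, np.int64(149)), (205, np.int64(148)), (206, np.int64(148)), (207, np.int64(148)), (208, np.int64(148)), (209, np.int64(148)), (210, np.int64(148)), (211, np.int64(148)), (212, np.int64(148)), (213, np.int64(148)), (214, np.int64(148))]
[153 153 152 153 154 139 101  76  75  78  78  77 107 140 145 149 150 150
 149 149]
[90 90 89 90 90 90 90 89 90 90 90 90 90 90 90 79 36 17 19 18]
[154 155 155 142 103  76  76  78  80  98 127 143 149 153 153 153 152 153
 152 153]
[92 91 92 92 91 91 91 91 91 91 92 91 63 25 18 18 20 19 20 19]
```

```bash
python3 -m pendant '[-1,-45,-10,0,45, -2,-94,-10,0,45, -4,-143,-10,0,45, -6,-192,-10,0,45, -8,-240,-10,0,45]' && python3 -m pendant '[-2,-49,0,0,45, -3,-98,0,0,45, -5,-147,0,0,45, -6,-196,0,0,45, -8,-240,0,0,45]' && python3 -m pendant '[-1,-45,0,-0.5,45, -2,-90,0,-1,45, -3.8,-120,0,-1,45, -3.8,-133.3,0,-1,45, -3.8,-133.3,0,-1,45]' && python3 -m pendant '[0,0,40,0,45,0,0,80,0,45,0,0,95,0,45,0,0,95,0,45,0,0,95,0,45]' && python3 -m pendant '[0,0,0,0,45,0,0,0,0,45,0,0,0,0,45]'; python3 -c "
from h import *
print(tp()[:2],rel(.5522,-.3014,.0463,-2.35))"
```

```text
time_s: 24.1
tool_pos: [0.5605, 0.0699, 0.1946]
orientation: [-0.001, 0.029, 1.0, 0.0]
force: [1.2, -0.7, -1.3]
grip_width: 0.0538
finger_force: 64.6
time_s: 24.6
tool_pos: [0.5545, -0.1704, 0.1945]
orientation: [-0.001, 0.03, 1.0, 0.001]
force: [-0.3, 0.3, -0.2]
grip_width: 0.054
finger_force: 64.6
time_s: 25.1
tool_pos: [0.5509, -0.3028, 0.1947]
orientation: [-0.001, 0.022, 1.0, 0.001]
force: [-0.3, 0.5, -0.5]
grip_width: 0.0538
finger_force: 64.6
time_s: 25.6
tool_pos: [0.5524, -0.301, 0.1018]
orientation: [0.0, 0.02, 1.0, -0.0]
force: [0.2, -0.1, -0.0]
grip_width: 0.0538
finger_force: 64.6
time_s: 25.9
tool_pos: [0.5523, -0.3021, 0.1025]
orientation: [0.001, 0.021, 1.0, -0.001]
force: [-0.2, 0.6, -1.5]
grip_width: 0.054
finger_force: 64.6
(array([ 0.55227532, -0.30212301,  0.10249185]), np.float64(177.6416020781557)) (array([ 0.1,  0.7, 56.2, -0. ]), np.float64(177.64))
```

```bash
python3 -m pendant '[0,0.7,15,0,45,0,0.7,28,0,45,0,0.7,36,0,45,0,0.7,42,0,45,0,0.7,48,0,45]'&& python3 -m pendant '[0,0,4,0,45,0,0,7,0,45,0,0,7,0,45,0,0,7,0,45]'&& python3 -c "
from h import *
print(tp()[0],rel(.5522,-.3014,.0463,-2.35))"
```

```text
time_s: 26.4
tool_pos: [0.5514, -0.3008, 0.0519]
orientation: [-0.0, 0.021, 1.0, 0.0]
force: [0.7, 0.6, -0.9]
grip_width: 0.0538
finger_force: 64.6
time_s: 26.8
tool_pos: [0.5515, -0.3009, 0.0471]
orientation: [-0.0, 0.021, 1.0, -0.0]
force: [-2.2, 1.1, 5.2]
grip_width: 0.0538
finger_force: 65.3
[ 0.55150869 -0.30092269  0.04714794] (array([-0.7, -0.4,  0.8, -0. ]), np.float64(177.64))
```

```bash
python3 -m pendant '[0,0,0,0,60,0,0,0,0,72,0,0,0,0,75,0,0,-15,0,75,0,0,-40,0,75]'&& python3 -m pendant '[0,0,-40,0,75,0,0,-80,0,80,0,0,-100,0,85,0,0,-100,0,85]'&& python3 -m pendant '[15,48,0,0,60, 30,96,0,0,60, 45,144,0,0,60, 60,192,0,0,60, 78,240,0,0,60]'&& python3 -m pendant '[-20,20,0,0,60, -20,40,0,0,60, -20,60,0,0,60, -20,60,0,0,60, -20,60,0,0,60]'&& python3 -c "
from h import *
grab('wrist','w7',s=1.56);p,a,_=tp();print(p,a);grab('top','top4')
T,B=(.5548,-.301),None
im=cv2.imread('pics/sc3_raw.png');grab('scene','sc4')
v=np.vstack([cv2.resize(cv2.imread('pics/w7_raw.png'),(660,495)),np.hstack([cv2.resize(cv2.imread('pics/sc4_raw.png')[215:300,110:190],(105*3,105)),cv2.resize(cv2.imread('pics/top4_raw.png')[155:220,130:200],(345,105))])]) if 0 else None
a=cv2.imread('pics/w7_raw.png');b=cv2.resize(cv2.imread('pics/sc4_raw.png')[215:305,115:205],(288,288));c=cv2.resize(cv2.imread('pics/sc4_raw.png')[150:210,295:355],(288,288))
cv2.imwrite('pics/m7.png',np.hstack([cv2.resize(a,None,fx=1.0,fy=1.5)[:576],np.vstack([b,c])]) if 0 else np.hstack([a[:,:],np.vstack([b[:192,:],c[48:240,:]])]))"
```

```text
time_s: 27.3
tool_pos: [0.5506, -0.3002, 0.0853]
orientation: [-0.002, 0.021, 1.0, 0.001]
force: [0.5, -0.1, 0.2]
grip_width: 0.0747
finger_force: 0.0
time_s: 27.7
tool_pos: [0.5539, -0.3026, 0.1912]
orientation: [0.004, 0.021, 1.0, -0.003]
force: [0.9, -0.5, -0.1]
grip_width: 0.0849
finger_force: 0.0
time_s: 28.2
tool_pos: [0.4831, -0.0584, 0.1855]
orientation: [-0.001, 0.021, 1.0, 0.0]
force: [0.6, 0.7, 0.2]
grip_width: 0.0599
finger_force: 0.0
time_s: 28.7
tool_pos: [0.5063, -0.001, 0.1855]
orientation: [-0.001, 0.02, 1.0, -0.0]
force: [0.4, -0.4, 0.4]
grip_width: 0.0599
finger_force: 0.0
[ 0.50651654 -0.0015323   0.18567417] 177.64985951517465
```

View pics/m7.png

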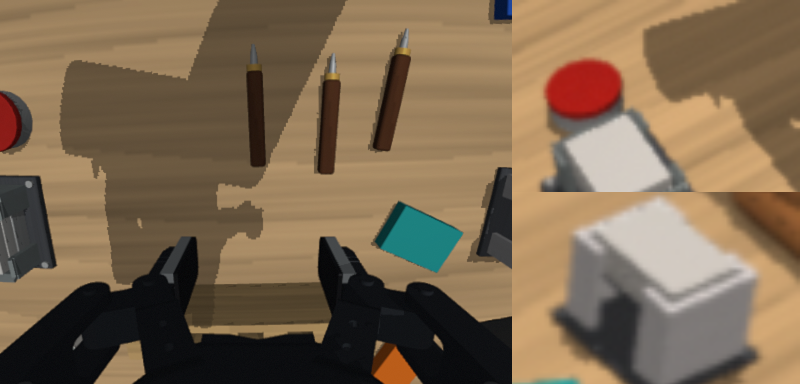

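The stack in the nest and the dispenser both look right. Three awls remain, butts at raw pixels (258,165), (326,172), (381,150) and tips at (253,44), (332,55), (405,30).

```bash
python3 -c "
from h import *
A=world('w7',np.array([(258,165),(253,44),(326,172),(332,55),(381,150),(405,30)],float),[.012,.008]*3)[:,:2]
for b,t in A.reshape(-1,2,2):
  d=(b-t);L=np.linalg.norm(d);y=np.degrees(np.arctan2(d[1],d[0]));g=t+d/L*(.120-.012)-[0,.002]
  print(b.round(4),t.round(4),round(L,4),'yaw',round(y,2),'grip',g.round(4),rel(g[0],g[1],.003,y+.8))"
```

```text
[0.4966 0.0007] [0.3785 0.0004] 0.1181 yaw 0.14 grip [ 0.4865 -0.0014] (array([ 20.2,  -0.2, 182.8,  -3.4]), np.float64(177.58))
[0.5068 0.072 ] [0.391  0.0769] 0.1159 yaw -2.45 grip [0.4989 0.0703] (array([ 10.9,  71.9, 182.8,  -0.8]), np.float64(177.58))
[0.4854 0.1292] [0.369  0.1484] 0.1179 yaw -9.35 grip [0.4756 0.1288] (array([ 36.6, 129.4, 182.8,   6.1]), np.float64(177.58))
```

```bash
python3 -m pendant '[10,0,40,-1,45, 20,0,80,-3.4,45, 20,0,120,-3.4,45, 20,0,150,-3.4,45, 20,0,170,-3.4,45]'&& python3 -m pendant '[0,0,6,0,40, 0,0,11,0,40, 0,0,11,0,40, 0,0,11,0,40, 0,0,11,0,40]'&& python3 -m pendant '[0,0,0,0,25, 0,0,0,0,10, 0,0,0,0,5, 0,0,0,0,5, 0,0,0,0,5]' && python3 -m pendant '[0,0,0,0,5, 0,0,-10,0,5, 0,0,-30,0,5, 0,0,-60,0,5, 0,0,-100,0,5]' && python3 -m pendant '[0,0,-20,0,5, 0,0,-60,0,5, 0,0,-60,0,5, 0,0,-60,0,5, 0,0,-60,0,5]'; python3 -c "
from h import *
grab('wrist','w8',(60,0,512,384),1.5);print(tp()[:2]);grab('scene','sc5',(150,60,350,240),3)"
```

```text
time_s: 29.35
tool_pos: [0.486, -0.0012, 0.0139]
orientation: [-0.001, -0.008, 1.0, 0.0]
force: [-0.1, 0.2, 0.1]
grip_width: 0.0451
finger_force: 0.0
time_s: 29.85
tool_pos: [0.4875, -0.0005, 0.006]
orientation: [0.001, -0.009, 1.0, -0.0]
force: [-0.9, -0.7, 0.3]
grip_width: 0.0401
finger_force: 0.0
time_s: 30.35
tool_pos: [0.4872, -0.0003, 0.0059]
orientation: [0.001, -0.009, 1.0, -0.0]
force: [-0.1, -0.4, 5.7]
grip_width: 0.0141
finger_force: 60.0
time_s: 30.85
tool_pos: [0.4856, -0.0, 0.1055]
orientation: [-0.002, -0.009, 1.0, 0.0]
force: [1.4, -0.8, 0.3]
grip_width: 0.0138
finger_force: 59.3
time_s: 31.35
tool_pos: [0.4858, -0.0001, 0.1645]
orientation: [-0.001, -0.009, 1.0, 0.0]
force: [0.2, 0.3, -0.2]
grip_width: 0.0139
finger_force: 59.3
(array([ 4.85673857e-01, -5.58925563e-05,  1.64063642e-01]), np.float64(-178.96052421985107))
```

View pics/sc5.png

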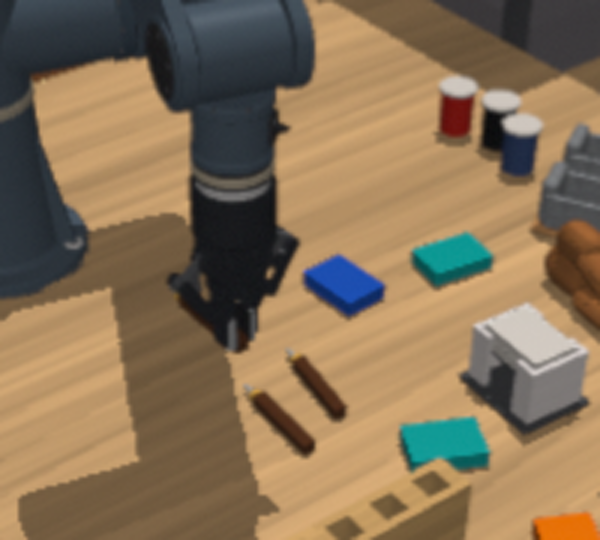

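```bash
python3 -m pendant '[0,0,40,0,5, 0,0,80,0,5, 0,0,110,0,5, 0,0,110,0,5, 0,0,110,0,5]' | tail -2; for i in 1; do python3 -m pendant '[0,0,0,0,12,0,0,0,0,12]'|tail -2;python3 -m pendant '[0,0,0,0,13,0,0,0,0,13]'|tail -2;python3 -m pendant '[0,0,0,0,13.5,0,0,0,0,13.5]'|tail -2;python3 -m pendant '[0,0,0,0,14,0,0,0,0,14]'|tail -2;python3 -m pendant '[0,0,0,0,14.3,0,0,0,0,14.3]'|tail -2;done;python3 -c "
from h import *
grab('wrist','w9',(60,0,512,384),1.5);print(tp()[0])"
```

```text
grip_width: 0.0142
finger_force: 59.3
grip_width: 0.0143
finger_force: 59.3
grip_width: 0.0142
finger_force: 59.3
grip_width: 0.0141
finger_force: 59.3
grip_width: 0.014
finger_force: 55.6
grip_width: 0.0143
finger_force: 47.3
[ 4.86766438e-01 -3.16686695e-04  5.49705215e-02]
```

```bash
cat > d.py <<'E'
from h import *
a=cv2.imread('pics/w9_raw.png').astype(int); b=env.grab_frame('wrist'); cv2.imwrite('pics/cur.png',b)
print('diff',np.abs(a-b)[:250,150:360].mean().round(2))
E
python3 -m pendant '[0,0,0,0,15,0,0,0,0,15]'|tail -2;python3 d.py; python3 -m pendant '[0,0,0,0,15.3,0,0,0,0,15.3]'|tail -2;python3 d.py;python3 -m pendant '[0,0,0,0,15.5,0,0,0,0,15.5]'|tail -1;python3 d.py;python3 -m pendant '[0,0,0,0,15.7,0,0,0,0,15.7]'|tail -1;python3 d.py
```

```text
grip_width: 0.0149
finger_force: 28.0
diff 0.59
grip_width: 0.0153
finger_force: 19.6
diff 0.64
finger_force: 14.1
diff 0.68
finger_force: 8.8
diff 0.69
```

```bash
python3 -m pendant '[0,0,0,0,15.8,0,0,0,0,15.8]'|tail -1;python3 d.py; python3 -m pendant '[0,0,0,0,15.85,0,0,0,0,15.85]'|tail -1;python3 d.py;python3 -m pendant '[0,0,0,0,15.88,0,0,0,0,15.88]'|tail -1;python3 d.py;python3 -m pendant '[0,0,0,0,15.91,0,0,0,0,15.91]'|tail -1;python3 d.py;python3 -m pendant '[0,0,0,0,15.93,0,0,0,0,15.93]'|tail -1;python3 d.py
```

```text
finger_force: 5.7
diff 0.94
finger_force: 4.2
diff 1.05
finger_force: 3.3
diff 1.11
finger_force: 2.5
diff 1.19
finger_force: 1.9
diff 3.33
```

```bash
for i in 1 ; do python3 -m pendant '[0,0,0,0,15.93,0,0,0,0,15.93,0,0,0,0,15.93]'|tail -1;python3 d.py; python3 -m pendant '[0,0,0,0,15.94,0,0,0,0,15.94,0,0,0,0,15.94]'|tail -1;python3 d.py;done; cp pics/cur.png pics/w10_raw.png; python3 -c "
from h import *
a=cv2.imread('pics/w8_raw.png');b=cv2.imread('pics/w9_raw.png');c=cv2.imread('pics/cur.png')
f=lambda i:cv2.resize(i[60:384,170:350],(270,486))
cv2.imwrite('pics/m10.png',np.hstack([f(b),f(c)]))
print(env.observe()['force'],env.observe()['tool_pos'])"
```

```text
finger_force: 1.8
diff 4.27
finger_force: 1.6
diff 4.27
[-0.55631988 -0.37620883 -0.81368717] [ 4.86811882e-01 -3.16625127e-04  5.50421213e-02]
```

View pics/m10.png

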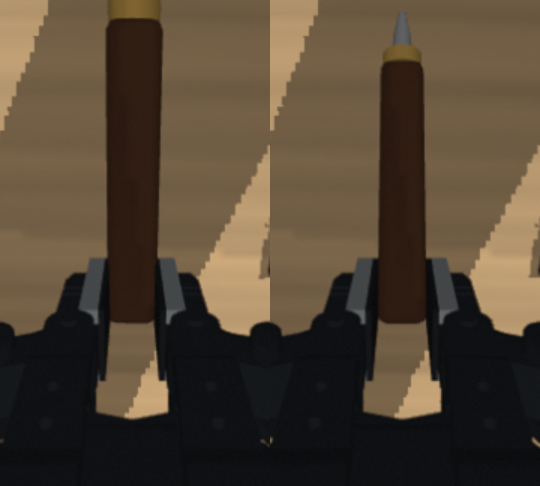

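The awl pivots in the loosened grip and its tip now rests on the bench. I'll lift slowly while it is loose.

```bash
cat > ang.py <<'E'
from h import *
p,a,o=tp(); c=env.get_calibration('wrist'); im=env.grab_frame('wrist'); cv2.imwrite('pics/cur.png',im)
np.savez('pics/cur.npz',**{k:np.array(v) for k,v in c.items()})
b,g,r=[im[:,:,i].astype(int) for i in range(3)]
m=((r>1.7*b)&(r<100)&(r>25)&(r>1.45*g)); m[:, :225]=0; m[:, 295:]=0
rows=np.where(m.sum(1)>5)[0]; rows=rows[rows>20]
r0=np.radians(a); X=np.array([np.cos(r0),np.sin(r0),0]); piv=p+[0,0,.002]
best=[(proj('cur',[piv+.083*(X*np.cos(t)-[0,0,np.sin(t)])+.008*(X*np.sin(t)+[0,0,np.cos(t)])])[0,1],np.degrees(t)) for t in np.radians(np.arange(0,100,5))]
print('z',p[2].round(4),'brown rows',rows.min(),rows.max(),'pred',[(int(x),int(y)) for x,y in best if x>0])
E
python3 ang.py
python3 -m pendant '[0,0,-6,0,15.93, 0,0,-12,0,15.93, 0,0,-18,0,15.93, 0,0,-24,0,15.94, 0,0,-24,0,15.94]'|tail -1; python3 ang.py; python3 -m pendant '[0,0,-5,0,15.94, 0,0,-10,0,15.95, 0,0,-15,0,15.95, 0,0,-15,0,15.96, 0,0,-15,0,15.96]'|tail -1; python3 ang.py
```

```text
z 0.055 brown rows 101 274 pred [(73, 0), (74, 5), (76, 10), (79, 14), (83, 20), (89, 25), (94, 29), (101, 35), (107, 40), (115, 45), (122, 50), (130, 55), (138, 59), (146, 65), (155, 70), (163, 75), (172, 80), (181, 85), (190, 90), (199, 95)]
finger_force: 1.6
z 0.0801 brown rows 126 278 pred [(73, 0), (74, 5), (76, 10), (79, 14), (83, 20), (88, 25), (94, 29), (101, 35), (107, 40), (115, 45), (122, 50), (130, 55), (138, 59), (146, 65), (155, 70), (163, 75), (172, 80), (181, 85), (190, 90), (199, 95)]
finger_force: 1.1
z 0.0944 brown rows 147 280 pred [(73, 0), (74, 5), (76, 10), (79, 14), (83, 20), (88, 25), (94, 29), (100, 35), (107, 40), (115, 45), (122, 50), (130, 55), (138, 59), (146, 65), (155, 70), (163, 75), (172, 80), (181, 85), (190, 90), (199, 95)]
```

```bash
python3 -m pendant '[0,0,-3,0,15.97, 0,0,-6,0,15.97, 0,0,-8,0,15.975, 0,0,-9,0,15.98, 0,0,-9,0,15.98]'|tail -1; python3 ang.py|cut -c1-40; python3 -m pendant '[0,0,0,0,15.985, 0,0,-2,0,15.985, 0,0,-2,0,15.985]'|tail -1;  python3 ang.py|cut -c1-40
```

```text
finger_force: 0.5
z 0.1032 brown rows 165 281 pred [(73, 0
finger_force: 0.3
z 0.1052 brown rows 165 279 pred [(73, 0
```

```bash
python3 -m pendant '[0,0,0,0,15, 0,0,0,0,12, 0,0,0,0,5, 0,0,0,0,5]'|tail -2; python3 -m pendant '[0,0,-40,0,5, 0,0,-80,0,5, 0,0,-110,0,5, 0,0,-110,0,5]'|tail -2; python3 ang.py|cut -c1-40;python3 -c "
from h import *
print(world('w2',np.array([(651,282),(713,280),(773,279)])/1.56,.075).round(4),world('w5',np.array([(8,455),(65,455)])/1.56,.075).round(4))
c=world('top0',np.array([(396,225),(428,225),(459,225),(490,226),(522,226)])/1.5625,.075);print(c.round(4))
for s in ((.669,-.014),): print(rel(*s,.2,0))"
```

```text
grip_width: 0.0136
finger_force: 58.5
grip_width: 0.0141
finger_force: 58.8
z 0.2189 brown rows 165 279 pred [(73, 0
[[ 0.6653 -0.1134  0.075 ]
 [ 0.6655 -0.064   0.075 ]
 [ 0.6663 -0.0143  0.075 ]] [[0.6686 0.0451 0.075 ]
 [0.6691 0.0873 0.075 ]]
[[ 0.6702  0.0856  0.075 ]
 [ 0.6699  0.0345  0.075 ]
 [ 0.6697 -0.015   0.075 ]
 [ 0.6679 -0.0646  0.075 ]
 [ 0.6678 -0.1161  0.075 ]]
(array([-180.8,  -16.8,   16.8,    1. ]), np.float64(-178.96))
```

```bash
python3 -m pendant '[-45,-4,0,0,5, -90,-8,0,0,5, -135,-13,0,0,5, -180,-17,0,0,5, -200,-17.5,0,0,5]'|tail -1; python3 -m pendant '[0,0,0,0,5,0,0,0,0,5,0,0,0,0,5]'|tail -2; python3 -c "
from h import *
print(tp()[:2],rel(.688,-.015,.2));grab('wrist','w11',(150,40,360,310),2.2)"
```

```text
finger_force: 58.8
grip_width: 0.0138
finger_force: 58.8
(array([ 0.68490936, -0.01381534,  0.2136239 ]), np.float64(-178.95617236770374)) (array([-3.1, -1.2, 13.6]), np.float64(-178.96))
```

View pics/w11.png

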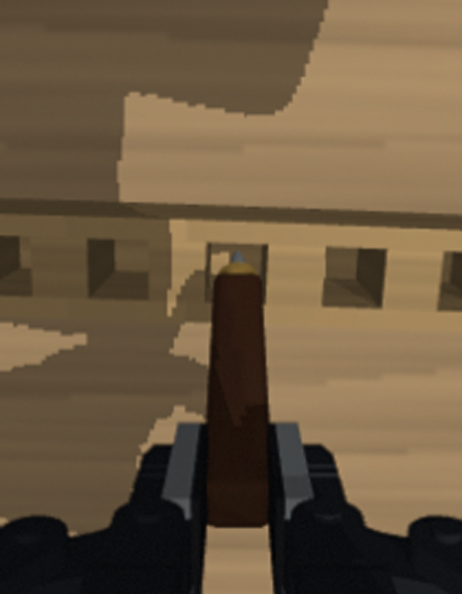

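The tip (237,250) is column-centred over the middle slot, which spans columns 207–267 and rows about 243–303 in the crop.

```bash
python3 -c "
from h import *
f=lambda p:np.array(p)/2.2+[150,40]
S=world('w11',f([(237,273),(118,268),(354,277)]),.075);print(S.round(4))
for z in (.105,.108,.111): print(world('w11',f([(237,250)]),z).round(4))
print(world('w11',f([(207,303),(267,303),(207,243),(267,245)]),.075).round(4),tp()[0])"
```

```text
[[ 0.6672 -0.013   0.075 ]
 [ 0.666  -0.0632  0.075 ]
 [ 0.6679  0.0365  0.075 ]]
[[ 0.6529 -0.0133  0.105 ]]
[[ 0.6524 -0.0133  0.108 ]]
[[ 0.652  -0.0133  0.111 ]]
[[ 0.6804 -0.0256  0.075 ]
 [ 0.6799  0.      0.075 ]
 [ 0.6548 -0.0258  0.075 ]
 [ 0.6551 -0.0007  0.075 ]] [ 0.68520336 -0.01389466  0.21424009]
```

```bash
python3 -m pendant '[-4,0,10,0,5, -8,0,20,0,5, -8,0,30,0,5, -8,0,38,0,5, -8,0,44,0,5]'|tail -4; python3 -m pendant '[0,0,0,0,15, 1,0,7,0,15.7, 3,0,14,0,15.85, 4,0,20,0,15.85, 4,0,20,0,15.85]'|tail -5; python3 -m pendant '[3,0,6,0,15.85, 6,0,12,0,15.85, 8,0,18,0,15.85, 9,0,22,0,15.85]'|tail -5; python3 ang.py|cut -c1-60; python3 -c "
from h import *
print(tp()[0])"
```

```text
orientation: [-0.001, -0.009, 1.0, 0.0]
force: [0.4, 0.1, -0.8]
grip_width: 0.0137
finger_force: 58.8
tool_pos: [0.69, -0.0139, 0.1497]
orientation: [-0.001, -0.009, 1.0, 0.0]
force: [0.0, 0.5, -0.7]
grip_width: 0.0159
finger_force: 3.3
tool_pos: [0.6815, -0.0142, 0.1283]
orientation: [-0.0, -0.009, 1.0, 0.0]
force: [-0.6, -1.2, -0.0]
grip_width: 0.0161
finger_force: 3.3
z 0.1283 brown rows 175 279 pred [(73, 0), (74, 5), (76, 10)
[ 0.68108009 -0.01420538  0.12767939]
```

```bash
python3 -m pendant '[2,0,5,0,15.85, 3,0,10,0,15.9, 3,0,10,0,18, 3,0,10,0,26, 3,0,10,0,30]'|tail -5; python3 -m pendant '[0,0,0,0,30, 0,0,-20,0,35, 0,0,-60,0,40, 0,0,-80,0,40,0,0,-80,0,40]'|tail -5; python3 -c "
from h import *
grab('wrist','w12');print(tp()[:2]);grab('scene','sc12')
im=cv2.imread('pics/w12_raw.png');b,g,r=[im[:,:,i].astype(int) for i in range(3)]
m=((r>1.7*b)&(r<110)&(r>25)&(r>1.45*g)).astype(np.uint8)
n,l,st,ce=cv2.connectedComponentsWithStats(m);print([(s.tolist(),c.round(1).tolist()) for s,c in zip(st,ce) if 60<s[4]<20000])
print(proj('w12',[(.667,-.013,.128),(.667,-.013,.075)]))
"
```

```text
tool_pos: [0.6792, -0.0144, 0.1189]
orientation: [0.0, -0.009, 1.0, -0.0]
force: [-0.9, -0.2, -0.4]
grip_width: 0.0301
finger_force: 0.0
tool_pos: [0.6818, -0.0147, 0.2034]
orientation: [0.004, -0.009, 1.0, -0.001]
force: [0.5, 0.7, -0.7]
grip_width: 0.0403
finger_force: 0.0
(array([ 0.6802005 , -0.01449094,  0.2009551 ]), np.float64(-178.9572036232983))
[([249, 155, 20, 55, 985], [258.6, 183.0]), ([8, 200, 44, 46, 500], [37.7, 216.6]), ([376, 204, 44, 59, 565], [396.8, 232.0])]
[[259.16487702 182.84867495]
 [259.05590885 167.68945695]]
```

```bash
python3 -c "
from h import *
print(world('w12',[(259,209),(259,156),(259,178)],[.128,.075,.128]).round(4))
im=cv2.imread('pics/w12_raw.png');print(im[150:215:2,259].tolist())
im=cv2.imread('pics/w12_raw.png')
# remaining awls
b,g,r=[im[:,:,i].astype(int) for i in range(3)]
print(rel(.4989,.0703,.2,-2.45+.8))"
```

```text
[[ 0.6873 -0.0127  0.128 ]
 [ 0.6564 -0.0133  0.075 ]
 [ 0.6634 -0.0132  0.128 ]]
[[86, 127, 156], [86, 128, 156], [30, 46, 62], [12, 21, 38], [14, 23, 39], [14, 23, 41], [14, 22, 40], [14, 24, 40], [12, 21, 37], [13, 22, 36], [14, 22, 37], [11, 20, 36], [13, 21, 37], [12, 20, 36], [12, 21, 37], [12, 21, 37], [14, 22, 38], [13, 22, 37], [12, 22, 38], [13, 22, 37], [13, 22, 39], [14, 24, 41], [19, 32, 55], [23, 36, 60], [21, 34, 57], [21, 34, 58], [23, 36, 59], [18, 31, 55], [21, 32, 54], [18, 31, 53], [44, 63, 79], [88, 121, 146], [88, 122, 148]]
(array([178.5,  87.9,  -0.8,   2.7]), np.float64(-178.96))
```

```bash
cat > awls.py <<'E'
from h import *
grab('wrist','wa'); p,a,_=tp()
im=cv2.imread('pics/wa_raw.png');b,g,r=[im[:,:,i].astype(int) for i in range(3)]
m=((r>1.7*b)&(r<115)&(r>25)&(r>1.45*g)).astype(np.uint8); m=cv2.morphologyEx(m,cv2.MORPH_CLOSE,np.ones((3,3)))
n,l,st,ce=cv2.connectedComponentsWithStats(m)
for i in range(1,n):
    if 700<st[i][4]<6000:
        ys,xs=np.where(l==i); box=cv2.minAreaRect(np.c_[xs,ys].astype(np.float32)); B=cv2.boxPoints(box)
        B=B[np.argsort(B[:,1])]; f=B[:2].mean(0); e=B[2:].mean(0)   # front (robot side), butt
        W=world('wa',[f,e],.010)[:,:2]; d=W[1]-W[0]; L=np.linalg.norm(d); y=np.degrees(np.arctan2(d[1],d[0]))
        gp=W[1]-d/L*.012-[0,.002]
        print(st[i].tolist(),f.round(),e.round(),'L',L.round(4),'yaw',y.round(1),'butt',W[1].round(4),'grip',gp.round(4),rel(gp[0],gp[1],.006,y+.8))
print(p,a)
E
python3 -m pendant '[45,22,0,0.7,40, 90,44,0,1.4,40, 130,66,0,2.7,40, 157,88,0,2.7,40, 157,88,0,2.7,40]'|tail -6; python3 -m pendant '[0,0,0,0,40,0,0,0,0,40,0,0,0,0,40]'|tail -1; python3 awls.py
```

```text
time_s: 42.75
tool_pos: [0.5137, 0.0734, 0.197]
orientation: [-0.005, 0.013, 1.0, 0.001]
force: [-0.8, -0.5, -0.8]
grip_width: 0.0403
finger_force: 0.0
finger_force: 0.0
[305, 42, 32, 95, 1440] [329.  42.] [312. 136.] L 0.0946 yaw -9.7 butt [0.4854 0.1299] grip [0.4736 0.1299] (array([ 49.9,  58.3, 192.7,   7.2]), np.float64(178.28))
[252, 67, 16, 92, 1294] [260.  67.] [258. 158.] L 0.0935 yaw -3.1 butt [0.5078 0.0717] grip [0.4958 0.0703] (array([ 25.9,  -0.5, 192.7,   0.6]), np.float64(178.28))
[0.5216361  0.07007606 0.1986791 ] 178.28175892596408
```

```bash
python3 -m pendant '[10,0,40,0,40, 20,0,80,0.6,40, 26,-0.5,120,0.6,40, 26,-0.5,150,0.6,40, 26,-0.5,175,0.6,40]'|tail -5; python3 -m pendant '[0,0,10,0,40, 0,0,17.5,0,40, 0,0,17.5,0,40, 0,0,17.5,0,40, 0,0,17.5,0,40]'|tail -5;  python3 -m pendant '[0,0,0,0,25, 0,0,0,0,10, 0,0,0,0,5, 0,0,0,0,5, 0,0,0,0,5]'|tail -5; python3 -m pendant '[0,0,-10,0,5, 0,0,-30,0,5, 0,0,-49,0,5, 0,0,-49,0,5, 0,0,-49,0,5]'|tail -5;python3 ang.py|cut -c1-40
```

```text
tool_pos: [0.4946, 0.0705, 0.0219]
orientation: [-0.001, 0.02, 1.0, 0.0]
force: [0.4, 0.3, 0.7]
grip_width: 0.04
finger_force: 0.0
tool_pos: [0.4954, 0.071, 0.0076]
orientation: [0.001, 0.02, 1.0, -0.0]
force: [0.5, 0.1, -0.1]
grip_width: 0.0401
finger_force: 0.0
tool_pos: [0.495, 0.0711, 0.0076]
orientation: [0.001, 0.02, 1.0, -0.0]
force: [-0.2, 0.3, 5.2]
grip_width: 0.0138
finger_force: 59.4
tool_pos: [0.4948, 0.0711, 0.0561]
orientation: [0.001, 0.02, 1.0, -0.0]
force: [0.2, 0.2, -0.3]
grip_width: 0.0144
finger_force: 58.8
z 0.0561 brown rows 81 277 pred [(73, 0)
```

```bash
python3 -m pendant '[0,0,0,0,14, 0,0,0,0,15, 0,0,0,0,15.6, 0,0,0,0,15.85, 0,0,0,0,15.9]'|tail -1; python3 -m pendant '[0,0,0,0,15.92, 0,0,0,0,15.93, 0,0,0,0,15.93, 0,0,0,0,15.94, 0,0,0,0,15.94]'|tail -1; python3 ang.py|cut -c1-40; python3 -m pendant '[0,0,0,0,15.94,0,0,0,0,15.94,0,0,0,0,15.94]'|tail -1; python3 ang.py|cut -c1-40
```

```text
finger_force: 2.6
finger_force: 1.5
z 0.0556 brown rows 89 279 pred [(73, 0)
finger_force: 1.5
z 0.0556 brown rows 107 279 pred [(73, 0
```

```bash
python3 -m pendant '[0,0,-6,0,15.94, 0,0,-12,0,15.94, 0,0,-18,0,15.94, 0,0,-24,0,15.94, 0,0,-24,0,15.94]'|tail -1; python3 ang.py|cut -c1-40; python3 -m pendant '[0,0,-5,0,15.95, 0,0,-10,0,15.95, 0,0,-15,0,15.96, 0,0,-15,0,15.96, 0,0,-15,0,15.97]'|tail -1; python3 ang.py|cut -c1-40; python3 -m pendant '[0,0,-3,0,15.975, 0,0,-6,0,15.98, 0,0,-8,0,15.98, 0,0,-8,0,15.985, 0,0,-8,0,15.985]'|tail -1; python3 ang.py|cut -c1-40; python3 -m pendant '[0,0,0,0,15.8, 0,0,0,0,15, 0,0,0,0,5, 0,0,0,0,5]'|tail -2; python3 -m pendant '[0,0,-40,0,5, 0,0,-80,0,5, 0,0,-115,0,5, 0,0,-115,0,5]'|tail -2; python3 ang.py|cut -c1-40; python3 -c "
from h import *
print(rel(.6679,.0365,.215,.9))"
```

```text
finger_force: 1.5
z 0.0807 brown rows 132 283 pred [(73, 0
finger_force: 0.8
z 0.0949 brown rows 154 286 pred [(73, 0
finger_force: 0.4
z 0.1026 brown rows 171 287 pred [(73, 0
grip_width: 0.0138
finger_force: 58.5
grip_width: 0.0135
finger_force: 58.7
z 0.2218 brown rows 171 287 pred [(73, 0
(array([-173.4,  -27.8,    4.6,   -3.1]), np.float64(177.75))
```

```bash
python3 -m pendant '[-45,-7,0,-1,5, -90,-14,0,-2,5, -135,-21,0,-3.1,5, -180,-26,0,-3.1,5, -195.5,-28,0,-3.1,5]'|tail -1; python3 -m pendant '[0,0,0,0,5,0,0,0,0,5,0,0,0,0,5]'|tail -2; python3 ang.py|cut -c1-40;python3 -c "
from h import *
print(tp()[:2],rel(.690,.0355,.17,.9));grab('wrist','w13')
im=cv2.imread('pics/w13_raw.png');print(proj('w13',[(.6679,.0365,.075),(.6679,.0495,.075),(.6679,.0235,.075)]).round(1).tolist())
g=im.max(2)
for r in (140,145,150,154,158,162,166): print(r,g[r,225:295].tolist())"
```

```text
finger_force: 58.7
grip_width: 0.0139
finger_force: 58.7
z 0.2163 brown rows 171 287 pred [(73, 0
(array([0.68691572, 0.03585105, 0.21683447]), np.float64(-179.13723192781143)) (array([-3.1, -0.4, 46.8, -0. ]), np.float64(-179.14))
[[257.5, 161.8], [271.4, 162.1], [243.7, 161.6]]
140 [163, 164, 164, 164, 166, 166, 166, 166, 166, 166, 166, 167, 166, 166, 166, 167, 167, 167, 167, 167, 168, 167, 167, 167, 167, 167, 167, 167, 167, 167, 168, 168, 168, 168, 167, 168, 168, 168, 168, 169, 169, 169, 168, 168, 168, 168, 168, 168, 169, 168, 168, 169, 169, 169, 169, 169, 169, 169, 169, 169, 169, 169, 169, 168, 155, 153, 153, 153, 152, 153]
145 [164, 163, 164, 164, 164, 165, 165, 165, 165, 165, 165, 166, 165, 165, 165, 165, 166, 167, 166, 166, 166, 166, 166, 166, 167, 166, 166, 166, 166, 166, 167, 166, 166, 166, 167, 167, 168, 168, 168, 168, 168, 168, 167, 168, 167, 168, 168, 168, 169, 169, 169, 169, 169, 169, 169, 169, 169, 169, 169, 169, 168, 169, 169, 169, 169, 169, 169, 169, 169, 169]
150 [169, 170, 170, 170, 170, 171, 170, 170, 171, 171, 171, 171, 171, 172, 172, 172, 173, 175, 172, 98, 63, 7
[... 864 characters left out ...]
2, 162, 162, 162, 162, 163]
162 [158, 158, 158, 158, 158, 157, 158, 158, 158, 157, 158, 158, 158, 158, 158, 158, 158, 158, 139, 77, 72, 116, 137, 140, 139, 139, 139, 139, 141, 141, 92, 72, 83, 88, 88, 88, 90, 91, 91, 90, 91, 92, 90, 75, 58, 59, 107, 154, 158, 157, 157, 157, 157, 157, 157, 157, 157, 157, 157, 157, 157, 157, 157, 157, 157, 157, 157, 158, 158, 158]
166 [161, 162, 161, 162, 162, 161, 162, 162, 162, 162, 163, 163, 162, 163, 163, 161, 115, 102, 91, 63, 74, 79, 79, 79, 79, 79, 82, 87, 96, 102, 113, 117, 119, 120, 122, 123, 115, 101, 92, 76, 68, 67, 67, 66, 57, 64, 133, 163, 165, 165, 165, 164, 165, 165, 164, 164, 165, 164, 165, 164, 164, 164, 164, 164, 164, 164, 165, 164, 164, 164]
```

```bash
python3 -m pendant '[-3,0,12,0,5, -6,0,22,0,5, -6,0,32,0,5, -6,0,40,0,5, -6,0,46,0,5]'|tail -4; python3 -m pendant '[0,0,0,0,15, 1,0,7,0,15.7, 2,0,14,0,15.85, 3,0,20,0,15.85, 3,0,20,0,15.85]'|tail -5; python3 -m pendant '[2,0,6,0,15.85, 5,0,12,0,15.85, 7,0,18,0,15.85, 8,0,22,0,15.85]'|tail -5; python3 ang.py|cut -c1-60; python3 -c "
from h import *
print(tp()[0])"
```

```text
orientation: [-0.001, -0.007, 1.0, 0.0]
force: [-0.7, -1.0, -0.7]
grip_width: 0.0139
finger_force: 58.7
tool_pos: [0.6924, 0.0353, 0.1518]
orientation: [0.001, -0.007, 1.0, -0.0]
force: [0.5, 0.0, 1.1]
grip_width: 0.0158
finger_force: 4.0
tool_pos: [0.6857, 0.0352, 0.1316]
orientation: [0.003, -0.007, 1.0, -0.0]
force: [1.4, 0.9, 7.9]
grip_width: 0.0157
finger_force: 5.5
z 0.1316 brown rows 190 335 pred [(73, 0), (74, 5), (76, 10)
[0.68524897 0.03525954 0.13091823]
```

```bash
python3 -c "
from h import *
im=cv2.imread('pics/cur.png')
print([(r,im[r,258].tolist()) for r in range(140,345,5)])
for r in (160,170,180,186,190,200,230,260,300,330): print(r,im[r,235:285:2].max(1).tolist())
p=tp()[0]
print(p,proj('cur',[(.6679,.0365,.075),(.6549,.0365,.075),(.6809,.0365,.075)]).round(1).tolist())"
```

```text
[(140, [70, 101, 123]), (145, [49, 73, 88]), (150, [53, 79, 96]), (155, [103, 151, 184]), (160, [103, 151, 184]), (165, [103, 150, 184]), (170, [61, 89, 109]), (175, [90, 94, 95]), (180, [94, 93, 91]), (185, [51, 106, 135]), (190, [20, 32, 52]), (195, [20, 33, 54]), (200, [21, 33, 53]), (205, [19, 32, 53]), (210, [20, 32, 53]), (215, [20, 32, 53]), (220, [19, 33, 53]), (225, [20, 33, 53]), (230, [18, 30, 52]), (235, [19, 30, 49]), (240, [12, 20, 34]), (245, [14, 20, 35]), (250, [14, 20, 34]), (255, [11, 19, 34]), (260, [11, 20, 34]), (265, [14, 22, 35]), (270, [13, 22, 36]), (275, [13, 21, 35]), (280, [14, 21, 36]), (285, [11, 20, 34]), (290, [12, 21, 35]), (295, [13, 20, 36]), (300, [15, 22, 36]), (305, [13, 22, 37]), (310, [12, 21, 35]), (315, [16, 24, 40]), (320, [17, 27, 45]), (325, [15, 24, 41]), (330, [15, 23, 40]), (335, [22, 33, 49]), (340, [21, 21, 23])]
160 [183, 183, 183, 183, 183, 184, 184, 184, 184, 184, 184, 184, 184, 184, 185, 185, 185, 185, 186, 185, 186, 185, 186, 186, 186]
170 [189, 190, 144, 76, 116, 182, 180, 181, 181, 182, 124, 108, 109, 108, 108, 109, 108, 107, 
[... 308 characters left out ...]
, 51, 51, 51, 52, 52, 51, 51, 52, 68, 75, 74, 63, 98, 180, 179, 178]
200 [170, 171, 96, 82, 84, 56, 39, 45, 48, 51, 53, 52, 53, 53, 53, 53, 52, 49, 92, 83, 78, 138, 171, 170, 170]
230 [106, 106, 106, 105, 89, 37, 44, 48, 48, 46, 50, 52, 53, 41, 37, 38, 38, 36, 44, 168, 169, 169, 169, 169, 169]
260 [15, 16, 12, 11, 30, 34, 35, 35, 35, 35, 36, 33, 33, 36, 38, 38, 39, 38, 37, 26, 13, 15, 16, 32, 78]
300 [21, 22, 19, 32, 34, 35, 36, 37, 36, 36, 35, 35, 35, 35, 35, 37, 37, 38, 39, 37, 35, 16, 22, 20, 14]
330 [171, 172, 171, 57, 37, 38, 39, 39, 37, 39, 39, 40, 40, 41, 42, 41, 41, 41, 38, 35, 85, 171, 170, 170, 132]
[0.68524897 0.03525954 0.13091823] [[258.4, 185.9], [258.7, 166.8], [258.1, 204.3]]
```

```bash
python3 -m pendant '[0,0,0,0,14, 0,0,0,0,5, 0,0,-3,0,5, 0,0,-5,0,5, 0,0,-5,0,5]'|tail -5; python3 -m pendant '[4,0,0,0,5, 8,0,0,0,5, 8,0,0,0,5, 8,0,0,0,5]'|tail -5; python3 -m pendant '[0,0,4,0,5, 0,0,8,0,5, 0,0,12,0,5, 0,0,12,0,5]'|tail -5; python3 ang.py|cut -c1-60; python3 -c "
from h import *
im=cv2.imread('pics/cur.png')
print([(r,im[r,258].tolist()) for r in range(150,230,4)])
print(tp()[0],proj('cur',[(.6679,.0365,.075),(.6549,.0365,.075),(.6809,.0365,.075)]).round(1).tolist())"
```

```text
tool_pos: [0.6833, 0.0353, 0.1343]
orientation: [-0.001, -0.007, 1.0, 0.0]
force: [0.0, -0.2, -1.0]
grip_width: 0.0144
finger_force: 58.4
tool_pos: [0.6755, 0.0352, 0.1345]
orientation: [-0.0, -0.007, 1.0, 0.0]
force: [-0.5, 0.3, -0.8]
grip_width: 0.0145
finger_force: 58.4
tool_pos: [0.6755, 0.0352, 0.1215]
orientation: [-0.001, -0.007, 1.0, 0.0]
force: [1.0, 1.2, -0.9]
grip_width: 0.0144
finger_force: 58.8
z 0.1215 brown rows 191 336 pred [(73, 0), (74, 5), (76, 10)
[(150, [102, 139, 168]), (154, [77, 108, 131]), (158, [55, 80, 98]), (162, [50, 74, 90]), (166, [54, 79, 96]), (170, [53, 78, 95]), (174, [103, 152, 185]), (178, [104, 151, 185]), (182, [104, 152, 186]), (186, [91, 140, 172]), (190, [27, 53, 73]), (194, [19, 32, 53]), (198, [20, 33, 53]), (202, [22, 34, 54]), (206, [19, 32, 53]), (210, [20, 33, 53]), (214, [19, 32, 53]), (218, [20, 33, 53]), (222, [20, 33, 53]), (226, [20, 32, 53])]
[0.67556769 0.03520538 0.12190511] [[258.2, 205.7], [258.5, 186.3], [257.8, 224.4]]
```

```bash
python3 -m pendant '[0,0,0,0,14.5, 0,0,0,0,15.6, 1,0,4,0,15.85, 2,0,8,0,15.85, 3,0,12,0,15.85]'|tail -5; python3 ang.py|cut -c1-60;  python3 -m pendant '[1,0,4,0,15.85, 2,0,8,0,15.85, 2,0,12,0,15.85, 2,0,12,0,15.85]'|tail -5; python3 ang.py|cut -c1-60
```

```text
tool_pos: [0.673, 0.0351, 0.1104]
orientation: [0.0, -0.007, 1.0, -0.0]
force: [1.4, -0.4, -0.5]
grip_width: 0.0157
finger_force: 4.8
z 0.1104 brown rows 196 337 pred [(73, 0), (74, 5), (76, 10)
tool_pos: [0.6701, 0.0351, 0.0977]
orientation: [-0.001, -0.007, 1.0, 0.0]
force: [0.0, 0.9, -0.9]
grip_width: 0.0155
finger_force: 4.8
z 0.0977 brown rows 208 337 pred [(73, 0), (74, 5), (76, 10)
```

```bash
python3 -m pendant '[0,0,4,0,15.85, 0,0,7,0,15.85, 0,0,7,0,18, 0,0,7,0,26, 0,0,7,0,34]'|tail -5; python3 -m pendant '[0,0,0,0,36, 0,0,-20,0,36, 0,0,-60,0,40, 0,0,-110,0,40,0,0,-110,0,40]'|tail -5; python3 -m pendant '[0,0,0,0,40,0,0,0,0,40]'|tail -1; cat > chk.py <<'E'
from h import *
grab('wrist','wc');p,a,_=tp();print(p,a)
im=cv2.imread('pics/wc_raw.png');b,g,r=[im[:,:,i].astype(int) for i in range(3)]
m=((r>1.6*b)&(r<110)&(r>25)&(r>1.4*g)&(b<40)).astype(np.uint8)
n,l,st,ce=cv2.connectedComponentsWithStats(m)
for s in st[1:]:
    if 200<s[4]<6000:
        e=[s[0]+s[2]/2,s[1]+s[3]-1]; print(s.tolist(),'butt far edge',world('wc',[e],.126).round(4).tolist())
E
python3 chk.py
```

```text
tool_pos: [0.6709, 0.0351, 0.0914]
orientation: [0.0, -0.007, 1.0, -0.0]
force: [0.1, 0.8, -0.3]
grip_width: 0.0339
finger_force: 0.0
tool_pos: [0.6759, 0.0347, 0.2098]
orientation: [0.008, -0.007, 1.0, -0.001]
force: [0.2, 0.7, 0.4]
grip_width: 0.0398
finger_force: 0.0
finger_force: 0.0
[0.66946649 0.03522918 0.19974886] -179.16385949932638
[184, 169, 30, 57, 964] butt far edge [[0.6876, -0.008, 0.126]]
[248, 171, 20, 57, 1022] butt far edge [[0.6885, 0.0369, 0.126]]
[338, 215, 70, 67, 519] butt far edge [[0.7347, 0.1313, 0.126]]
```

```bash
python3 -c "
from h import *
print(rel(.50,.129,.2,-8.9))"; python3 -m pendant '[40,20,0,2,40, 80,42,0,4,40, 120,65,0,6,40, 160,88,0,8,40, 168,96,0,8,40]'|tail -6; python3 -m pendant '[0,0,0,0,40,0,0,0,0,40,0,0,0,0,40]'|tail -1; python3 awls.py
```

```text
(array([168.1,  96.2,  -0.3,   9.7]), np.float64(-179.16))
time_s: 55.5
tool_pos: [0.494, 0.1303, 0.1995]
orientation: [-0.005, 0.062, 0.998, -0.0]
force: [-0.9, -0.5, -0.6]
grip_width: 0.0401
finger_force: 0.0
finger_force: 0.0
[251, 63, 18, 92, 1285] [261.  63.] [256. 154.] L 0.094 yaw -10.1 butt [0.4854 0.1297] grip [0.4735 0.1298] (array([ 29.6,  -1.8, 195.3,   2. ]), np.float64(172.78))
[0.50312575 0.12787555 0.20130167] 172.77650767441753
```

```bash
python3 -m pendant '[10,0,40,0.5,40, 20,-1,80,1,40, 29,-1.8,120,2,40, 29,-1.8,150,2,40, 29,-1.8,175,2,40]'|tail -5; python3 -m pendant '[0,0,10,0,40, 0,0,20,0,40, 0,0,20,0,40, 0,0,20,0,40, 0,0,20,0,40]'|tail -5;  python3 -m pendant '[0,0,0,0,25, 0,0,0,0,10, 0,0,0,0,5, 0,0,0,0,5, 0,0,0,0,5]'|tail -5; python3 -m pendant '[0,0,-10,0,5, 0,0,-30,0,5, 0,0,-49,0,5, 0,0,-49,0,5, 0,0,-49,0,5]'|tail -5;python3 ang.py|cut -c1-40; python3 -m pendant '[0,0,0,0,14, 0,0,0,0,15, 0,0,0,0,15.6, 0,0,0,0,15.85, 0,0,0,0,15.9]'|tail -1; python3 -m pendant '[0,0,0,0,15.92, 0,0,0,0,15.93, 0,0,0,0,15.93, 0,0,0,0,15.94, 0,0,0,0,15.94]'|tail -1; python3 -m pendant '[0,0,0,0,15.94,0,0,0,0,15.94,0,0,0,0,15.94]'|tail -1; python3 ang.py|cut -c1-40
```

```text
tool_pos: [0.4728, 0.1297, 0.0244]
orientation: [-0.0, 0.08, 0.997, -0.0]
force: [1.2, -0.6, 0.5]
grip_width: 0.0399
finger_force: 0.0
tool_pos: [0.4733, 0.1305, 0.0075]
orientation: [0.001, 0.08, 0.997, 0.0]
force: [0.3, 0.4, 0.4]
grip_width: 0.04
finger_force: 0.0
tool_pos: [0.4729, 0.1306, 0.0076]
orientation: [0.001, 0.08, 0.997, 0.0]
force: [-0.6, 0.8, 4.6]
grip_width: 0.0144
finger_force: 59.3
tool_pos: [0.4726, 0.1305, 0.0561]
orientation: [0.001, 0.08, 0.997, 0.0]
force: [-0.6, 0.7, -0.2]
grip_width: 0.0137
finger_force: 58.6
z 0.0561 brown rows 78 276 pred [(73, 0)
finger_force: 2.6
finger_force: 1.4
finger_force: 1.4
z 0.0555 brown rows 105 277 pred [(74, 0
```

```bash
python3 -m pendant '[0,0,-6,0,15.94, 0,0,-12,0,15.94, 0,0,-18,0,15.94, 0,0,-24,0,15.94, 0,0,-24,0,15.94]'|tail -1; python3 ang.py|cut -c1-40; python3 -m pendant '[0,0,-5,0,15.95, 0,0,-10,0,15.95, 0,0,-15,0,15.96, 0,0,-15,0,15.96, 0,0,-15,0,15.97]'|tail -1; python3 ang.py|cut -c1-40; python3 -m pendant '[0,0,-3,0,15.975, 0,0,-6,0,15.98, 0,0,-9,0,15.98, 0,0,-9,0,15.985, 0,0,-9,0,15.985]'|tail -1; python3 ang.py|cut -c1-40; python3 -m pendant '[0,0,0,0,15.8, 0,0,0,0,15, 0,0,0,0,5, 0,0,0,0,5]'|tail -2; python3 -m pendant '[0,0,-40,0,5, 0,0,-80,0,5, 0,0,-115,0,5, 0,0,-115,0,5]'|tail -2; python3 ang.py|cut -c1-40; python3 -c "
from h import *
print(rel(.686,.0855,.215,.9))"
```

```text
finger_force: 1.4
z 0.0806 brown rows 129 280 pred [(74, 0
finger_force: 0.7
z 0.0949 brown rows 150 283 pred [(74, 0
finger_force: 0.2
z 0.1037 brown rows 154 277 pred [(74, 0
grip_width: 0.0119
finger_force: 58.6
grip_width: 0.0118
finger_force: 58.6
z 0.2227 brown rows 157 277 pred [(74, 0
(array([-217.1,  -10.7,    5.5,  -10.1]), np.float64(170.85))
```

```bash
python3 -c "
from h import *
im=cv2.imread('pics/cur.png');b,g,r=[im[:,:,i].astype(int) for i in range(3)]
m=((r>1.6*b)&(r<100)&(r>25)&(r>1.4*g));
for q in range(140,290,6):
  c=np.where(m[q,215:305])[0]+215
  print(q,(c.min(),c.max(),len(c)) if len(c) else None, im[q,258].tolist())"
```

```text
140 None [92, 127, 154]
146 None [97, 97, 94]
152 None [49, 104, 132]
158 (np.int64(249), np.int64(266), 18) [19, 30, 51]
164 (np.int64(248), np.int64(267), 20) [18, 31, 50]
170 (np.int64(247), np.int64(268), 22) [17, 29, 50]
176 (np.int64(247), np.int64(268), 22) [18, 30, 50]
182 (np.int64(247), np.int64(268), 22) [19, 30, 51]
188 (np.int64(246), np.int64(269), 24) [17, 29, 50]
194 (np.int64(246), np.int64(269), 24) [20, 30, 51]
200 (np.int64(246), np.int64(269), 24) [15, 26, 45]
206 (np.int64(246), np.int64(269), 24) [15, 28, 45]
212 (np.int64(245), np.int64(270), 26) [16, 28, 47]
218 (np.int64(245), np.int64(270), 26) [16, 28, 47]
224 (np.int64(245), np.int64(270), 26) [15, 28, 47]
230 (np.int64(245), np.int64(270), 26) [11, 19, 32]
236 (np.int64(246), np.int64(269), 24) [11, 19, 31]
242 (np.int64(246), np.int64(269), 24) [11, 18, 32]
248 (np.int64(247), np.int64(269), 23) [12, 18, 32]
254 (np.int64(247), np.int64(268), 22) [11, 19, 32]
260 (np.int64(246), np.int64(269), 24) [11, 19, 34]
266 (np.int64(246), np.int64(269), 24) [14, 22, 36]
272 (np.int64(247), np.int64(269), 23) [15, 23, 36]
278 None [26, 39, 52]
284 None [88, 121, 147]
```

```bash
python3 -m pendant '[-20,-1,0,-2,5, -45,-2,0,-4,5, -70,-3,0,-6,5, -95,-4,0,-8,5, -115,-6,0,-10.1,5]'|tail -1; python3 -c "
from h import *
print(rel(.686,.0855,.215,.9))"; python3 ang.py|cut -c1-40
```

```text
finger_force: 58.6
(array([-1.008e+02, -2.220e+01,  1.200e+00,  1.000e-01]), np.float64(-178.98))
z 0.2162 brown rows 156 277 pred [(73, 0
```

```bash
python3 -m pendant '[-20,-5,0,0,5, -45,-10,0,0,5, -70,-15,0,0,5, -90,-19,0,0,5, -100,-22,0,0,5]'|tail -1; python3 -m pendant '[0,0,0,0,5,0,0,0,0,5,0,0,0,0,5]'|tail -1; python3 -c "
from h import *
grab('wrist','w14');print(tp()[:2])
im=cv2.imread('pics/w14_raw.png');b,g,r=[im[:,:,i].astype(int) for i in range(3)]
for q in range(126,166,3): print(q,g[q,238:282].tolist())
print(proj('w14',[(.6685,.0863,.075),(.6685,.0863-.013,.075),(.6685,.0863+.013,.075),(.6555,.0863,.075)]).round(1).tolist())
for z in (.095,.1,.105): print([world('w14',[(258,q)],z).round(4).tolist() for q in (141,144)])
"
```

```text
finger_force: 58.6
finger_force: 58.6
(array([0.68402901, 0.08631468, 0.21842108]), np.float64(-179.0382376528099))
126 [135, 135, 135, 134, 135, 134, 135, 135, 134, 135, 135, 135, 135, 135, 135, 134, 134, 135, 135, 134, 135, 135, 135, 135, 134, 134, 134, 135, 134, 133, 134, 133, 133, 134, 134, 133, 134, 134, 134, 133, 134, 134, 133, 134]
129 [131, 132, 131, 132, 131, 132, 131, 131, 131, 131, 131, 132, 131, 131, 132, 132, 130, 131, 131, 131, 131, 132, 131, 131, 131, 132, 131, 131, 131, 131, 131, 131, 131, 131, 131, 131, 131, 131, 130, 131, 130, 130, 131, 131]
132 [129, 129, 129, 129, 129, 129, 128, 129, 129, 129, 129, 127, 128, 128, 128, 128, 128, 127, 128, 127, 127, 127, 128, 128, 128, 128, 128, 128, 127, 126, 127, 127, 127, 127, 127, 127, 127, 126, 126, 127, 126, 127, 126, 127]
135 [77, 77, 77, 77, 77, 77, 78, 84, 86, 86, 86, 86, 85, 86, 87, 94, 96, 96, 95, 91, 92, 102, 103, 103, 103, 102, 103, 102, 104, 113, 115, 115, 115, 115, 115, 115, 116, 117, 116, 117, 116, 117, 117, 117]
138 [69, 69, 69, 69, 68, 68, 68, 68, 68, 68, 68, 68, 69, 67, 67, 69, 68, 68, 68, 69, 68, 68, 68, 68, 69, 
[... 1420 characters left out ...]
31, 32, 30, 32, 32, 30, 33, 46, 56, 112, 136, 138, 137, 138, 137, 137, 137, 138, 138, 137]
162 [83, 83, 83, 84, 83, 68, 52, 64, 90, 44, 23, 24, 27, 30, 30, 31, 31, 32, 31, 33, 32, 32, 32, 32, 31, 32, 32, 30, 30, 29, 26, 45, 59, 121, 139, 140, 140, 139, 139, 139, 140, 140, 140, 140]
165 [81, 82, 82, 82, 82, 68, 63, 74, 66, 34, 22, 25, 28, 29, 30, 31, 32, 33, 32, 33, 32, 33, 33, 33, 31, 33, 33, 31, 30, 30, 27, 39, 59, 131, 138, 137, 136, 137, 136, 136, 136, 136, 138, 137]
[[256.9, 165.5], [243.1, 165.2], [270.7, 165.7], [257.1, 151.7]]
[[[0.6432, 0.0869, 0.095]], [[0.6458, 0.0869, 0.095]]]
[[[0.6427, 0.0869, 0.1]], [[0.6452, 0.0869, 0.1]]]
[[[0.6421, 0.0869, 0.105]], [[0.6446, 0.0869, 0.105]]]
```

```bash
python3 -m pendant '[-8,-0.5,0,0,5, -16,-0.5,5,0,5, -16,-0.5,12,0,5, -16,-0.5,12,0,5,-16,-0.5,12,0,5]'|tail -5; python3 -m pendant '[0,0,10,0,5, 0,0,20,0,5, 1,0,30,0,5, 2,0,38,0,5, 2,0,38,0,5]'|tail -5;  python3 ang.py|cut -c1-40;python3 -c "
from h import *
im=cv2.imread('pics/cur.png');g=im[:,:,1]
for q in range(164,206,3): print(q,g[q,236:284:2].tolist())
print(tp()[0],proj('cur',[(.6555,.0863,.075),(.6815,.0863,.075)]).round(1).tolist())"
```

```text
tool_pos: [0.7008, 0.0856, 0.2056]
orientation: [-0.001, -0.008, 1.0, 0.0]
force: [-0.3, 0.1, -1.0]
grip_width: 0.012
finger_force: 58.6
tool_pos: [0.6978, 0.0856, 0.1663]
orientation: [-0.002, -0.008, 1.0, 0.0]
force: [-0.3, -0.4, -0.6]
grip_width: 0.0124
finger_force: 58.6
z 0.1663 brown rows 156 277 pred [(73, 0
164 [142, 142, 141, 50, 59, 43, 23, 26, 31, 31, 32, 33, 32, 31, 31, 30, 30, 62, 48, 61, 141, 139, 140, 139]
167 [140, 140, 139, 50, 56, 39, 23, 28, 30, 32, 33, 31, 32, 31, 32, 31, 28, 55, 48, 77, 143, 142, 142, 142]
170 [136, 133, 80, 52, 59, 33, 24, 28, 30, 31, 32, 33, 31, 32, 33, 31, 29, 55, 52, 82, 139, 139, 138, 138]
173 [132, 132, 79, 59, 63, 36, 26, 27, 28, 29, 31, 32, 32, 32, 32, 31, 28, 59, 60, 90, 135, 134, 133, 134]
176 [120, 117, 80, 57, 58, 28, 24, 26, 28, 29, 31, 33, 32, 32, 33, 32, 28, 66, 61, 109, 135, 135, 135, 134]
179 [99, 86, 87, 87, 88, 37, 24, 28, 28, 29, 32, 32, 32, 32, 32, 32, 30, 138, 145, 145, 144, 144, 143, 143]
182 [99, 86, 86, 86, 87, 33, 24, 27, 27, 29, 30, 33, 32, 33, 32, 32, 27, 138, 145, 145, 145, 144, 144, 144]
185 [86, 87, 87, 87, 86, 34, 25, 27, 27, 29, 30, 32, 32, 33, 33, 31, 26, 137, 145, 145, 145, 144, 145, 144]
188 [86, 88, 112, 112, 111, 33, 26, 27, 29, 30, 31, 32, 33, 33, 32, 33, 28, 109, 144, 144, 144, 145, 144, 145]
191 [86, 111, 138, 138, 138, 35, 25, 30, 28, 29, 31, 32, 33, 33, 33, 32, 29, 96, 139, 139, 138, 138, 139, 139]
194 [88, 139, 137, 137, 137, 27, 27, 30, 29, 30, 31, 32, 32, 32, 33, 31, 29, 80, 138, 137, 138, 136, 136, 137]
197 [109, 137, 136, 136, 136, 26, 26, 29, 30, 29, 29, 30, 30, 33, 33, 32, 30, 72, 138, 136, 136, 137, 136, 136]
200 [134, 132, 132, 133, 133, 23, 27, 28, 29, 30, 28, 29, 30, 33, 33, 32, 31, 58, 133, 132, 132, 132, 132, 132]
203 [131, 131, 131, 131, 107, 22, 27, 29, 30, 31, 29, 29, 30, 33, 31, 33, 31, 44, 130, 128, 128, 128, 128, 127]
[0.69854321 0.0856369  0.16729727] [[258.1, 143.7], [257.5, 177.1]]
```

```bash
python3 -m pendant '[3,0,0,0,5, 3,0,0,0,5, 3,0,4,0,5, 3,0,8,0,5, 3,0,8,0,5]'|tail -5; python3 -m pendant '[0,0,4,0,5, 1,0,8,0,5, 1,0,8,0,5]'|tail -5;  python3 ang.py|cut -c1-40
```

```text
tool_pos: [0.6958, 0.0856, 0.1598]
orientation: [-0.001, -0.008, 1.0, 0.0]
force: [0.8, 0.4, -1.2]
grip_width: 0.012
finger_force: 58.6
tool_pos: [0.6946, 0.0855, 0.1516]
orientation: [-0.001, -0.008, 1.0, 0.0]
force: [1.0, -0.5, -0.7]
grip_width: 0.0119
finger_force: 58.6
z 0.1516 brown rows 159 277 pred [(73, 0
```

```bash
python3 -m pendant '[1,0,4,0,5, 2,0,8,0,5, 3,0,12,0,5, 3,0,12,0,5]'|tail -5; python3 ang.py|cut -c1-40; python3 -m pendant '[1,0,4,0,5, 2,0,8,0,5, 3,0,12,0,5, 3,0,12,0,5]'|tail -5;  python3 ang.py|cut -c1-40
```

```text
tool_pos: [0.6939, 0.0855, 0.1427]
orientation: [0.002, -0.008, 1.0, -0.0]
force: [-0.4, -0.1, 7.5]
grip_width: 0.0121
finger_force: 60.0
z 0.1427 brown rows 158 278 pred [(73, 0
tool_pos: [0.6971, 0.0855, 0.1408]
orientation: [0.011, -0.008, 1.0, -0.0]
force: [-4.6, 1.0, 37.6]
grip_width: 0.0126
finger_force: 65.0
z 0.1408 brown rows 153 277 pred [(73, 0
```

```bash
python3 -m pendant '[-2,0,-8,0,5, -4,0,-16,0,5, -4,0,-22,0,5, -4,0,-22,0,5, -4,0,-22,0,5]'|tail -5;  python3 ang.py|cut -c1-40;python3 -c "
from h import *
im=cv2.imread('pics/cur.png');g=im[:,:,1]
for q in range(134,200,3): print(q,g[q,232:288:2].tolist())
print(tp()[0],proj('cur',[(.6555,.0863,.075),(.6815,.0863,.075)]).round(1).tolist())"
```

```text
tool_pos: [0.6928, 0.0855, 0.1494]
orientation: [-0.001, -0.008, 1.0, 0.0]
force: [-0.5, -0.6, -1.3]
grip_width: 0.0121
finger_force: 58.6
z 0.1494 brown rows 161 278 pred [(73, 0
134 [70, 70, 69, 71, 71, 71, 73, 72, 72, 73, 72, 72, 72, 72, 72, 72, 71, 71, 71, 71, 72, 71, 71, 72, 73, 73, 72, 75]
137 [73, 73, 71, 71, 72, 71, 71, 71, 70, 71, 70, 70, 70, 70, 70, 69, 70, 69, 69, 69, 68, 68, 69, 69, 68, 68, 68, 68]
140 [99, 93, 90, 91, 92, 86, 84, 84, 84, 74, 75, 75, 75, 70, 70, 70, 70, 73, 73, 73, 72, 73, 72, 72, 72, 73, 72, 72]
143 [145, 146, 146, 146, 146, 147, 147, 147, 147, 147, 147, 147, 147, 147, 147, 147, 147, 146, 146, 147, 147, 147, 147, 148, 148, 147, 147, 148]
146 [145, 146, 145, 145, 145, 146, 145, 145, 146, 146, 146, 147, 146, 145, 146, 146, 146, 146, 146, 146, 146, 146, 147, 148, 147, 148, 148, 148]
149 [145, 146, 146, 145, 146, 145, 146, 145, 145, 146, 146, 146, 147, 146, 146, 146, 146, 145, 146, 146, 146, 146, 147, 148, 147, 147, 148, 148]
152 [146, 145, 145, 146, 146, 146, 146, 146, 146, 145, 146, 145, 147, 146, 146, 146, 147, 147, 147, 147, 147, 146, 148, 148, 148, 148,
[... 1291 characters left out ...]
133, 134, 134, 136, 74, 61, 62, 27, 23, 26, 28, 28, 30, 32, 31, 32, 31, 32, 29, 63, 62, 56, 128, 134, 134, 134, 134, 134]
188 [136, 137, 137, 96, 66, 64, 64, 27, 25, 29, 28, 29, 30, 32, 31, 31, 31, 32, 28, 63, 65, 59, 131, 135, 135, 135, 135, 135]
191 [143, 143, 144, 98, 87, 86, 86, 28, 24, 27, 28, 28, 31, 32, 32, 32, 31, 32, 27, 126, 145, 145, 145, 145, 145, 145, 145, 145]
194 [144, 143, 144, 99, 86, 87, 86, 28, 25, 28, 28, 29, 29, 32, 31, 32, 32, 34, 27, 109, 145, 144, 144, 145, 144, 145, 145, 145]
197 [143, 142, 85, 86, 86, 86, 86, 24, 26, 29, 29, 28, 30, 32, 32, 32, 31, 33, 28, 83, 145, 145, 145, 144, 145, 145, 144, 144]
[0.69269941 0.08549829 0.14924508] [[258.2, 153.4], [257.6, 188.7]]
```

```bash
python3 -m pendant '[3,0,0,0,5, 5,0,0,0,5, 5,0,3,0,5, 6,0,6,0,5, 6,0,6,0,5]'|tail -5; python3 -m pendant '[1,0,3,0,5, 2,0,6,0,5, 2,0,6,0,5]'|tail -5;  python3 ang.py|cut -c1-40
```

```text
tool_pos: [0.6867, 0.0854, 0.1438]
orientation: [-0.001, -0.008, 1.0, 0.0]
force: [-0.4, -0.1, -0.2]
grip_width: 0.0122
finger_force: 58.6
tool_pos: [0.6848, 0.0854, 0.138]
orientation: [-0.001, -0.008, 1.0, 0.0]
force: [0.0, -0.1, -0.8]
grip_width: 0.0117
finger_force: 58.6
z 0.138 brown rows 169 279 pred [(73, 0)
```

```bash
python3 -m pendant '[1,0,3,0,5, 2,0,6,0,5, 2,0,6,0,5]'|tail -4; python3 -m pendant '[1,0,3,0,5, 2,0,6,0,5, 2,0,6,0,5]'|tail -5;  python3 ang.py|cut -c1-40
```

```text
orientation: [0.003, -0.008, 1.0, -0.0]
force: [-1.2, 0.3, 10.2]
grip_width: 0.0116
finger_force: 60.6
tool_pos: [0.6865, 0.0854, 0.1351]
orientation: [0.007, -0.008, 1.0, -0.0]
force: [-3.0, 0.9, 25.6]
grip_width: 0.012
finger_force: 63.3
z 0.1351 brown rows 167 279 pred [(73, 0
```

```bash
python3 -m pendant '[1,0,-6,0,5, 2,0,-8,0,5, 2,0,-8,0,5, 2,0,-8,0,5]'|tail -4; python3 -m pendant '[0,0,0,0,20, 0,0,0,0,32, 0,0,0,0,36, 0,0,0,0,36]'|tail -4; python3 -m pendant '[0,0,-30,0,36, 0,0,-65,0,40, 0,0,-65,0,40, 0,0,-65,0,40, 0,0,-65,0,40]'|tail -5; python3 chk.py
```

```text
orientation: [-0.001, -0.008, 1.0, 0.0]
force: [0.7, -0.4, 0.4]
grip_width: 0.0122
finger_force: 58.6
orientation: [-0.0, -0.008, 1.0, 0.0]
force: [0.3, -0.3, 0.9]
grip_width: 0.0359
finger_force: 0.0
tool_pos: [0.6783, 0.0853, 0.1984]
orientation: [-0.001, -0.008, 1.0, 0.0]
force: [0.2, -0.1, 0.4]
grip_width: 0.0402
finger_force: 0.0
[0.67815783 0.08527665 0.19801382] -179.0641202945665
[117, 159, 43, 57, 1056] butt far edge [[0.6884, -0.003, 0.126]]
[182, 161, 33, 57, 1029] butt far edge [[0.6891, 0.0424, 0.126]]
[249, 163, 20, 57, 1027] butt far edge [[0.6898, 0.0876, 0.126]]
[314, 209, 57, 32, 251] butt far edge [[0.706, 0.1519, 0.126]]
```

```bash
python3 -m pendant '[20,0,-40,0,60, 40,0,-80,0,60, 40,0,-80,0,60, 40,0,-80,0,60]'|tail -5; python3 -c "
from h import *
grab('top','top9');grab('scene','sc9')
for n,m,R in (('top4','top9',[(380,165,425,220),(145,160,190,215),(225,205,300,270)]),('sc4','sc9',[(115,240,185,305),(300,155,350,205)])):
  a,b=[cv2.imread(f'pics/{k}_raw.png').astype(int) for k in (n,m)]
  for x0,y0,x1,y1 in R: d=np.abs(a-b)[y0:y1,x0:x1].max(2); print(m,(x0,y0),d.mean().round(2),(d>40).sum())
im=cv2.imread('pics/top9_raw.png');b,g,r=[im[:,:,i].astype(int) for i in range(3)]
k=((r>1.7*b)&(r<100)&(r>25)&(r>1.45*g)).astype(np.uint8);n,l,st,ce=cv2.connectedComponentsWithStats(k);print([s.tolist() for s in st[1:] if s[4]>25])
print(env.observe()['time_s'])"
```

```text
tool_pos: [0.6391, 0.0847, 0.2798]
orientation: [0.0, -0.008, 1.0, -0.0]
force: [-0.1, 0.3, -0.1]
grip_width: 0.0601
finger_force: 0.0
top9 (380, 165) 25.0 0
top9 (145, 160) 46.16 630
top9 (225, 205) 55.13 2315
sc9 (115, 240) 4.16 142
sc9 (300, 155) 1.63 0
[[94, 191, 18, 49, 371], [42, 351, 17, 18, 177]]
69.85
```

```bash
python3 -c "
from rig import env
print(env.job_done())"
```

```text
the job is handed in; nothing more can be done
None
```

I handed the job in at about 70 s of robot time: the slab and boards 1 and 2 are stacked in the nest, all three awls found stand blade-down in their own slots, and two boards remain in the dispenser. The hand-in returned no verdict. The last awl's seating and the final state were checked only by measurements on the camera images, because my 14 picture views were used up.

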